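# Clear the open bay of the clip rack and snap in the tube that fits it

### The job

One of the sloping rack's two bays is closed off by a screwed-on plate; in the other, open bay somebody left a ball bearing. Take the bearing out and put it in the red bin, then take the grey tube whose length suits the open bay, lay it in the trough and push it home until it snaps behind the spring clips, without forcing it any further. Leave the other grey tube where it lies.

Things in the scene. Friction and masses are not known exactly. Their poses are not given: they have to be found in the camera images.
- rack: Fixed two-bay clip rack, faces the robot along its -x, 145 x 300 mm; origin under its middle, y left. Each bay is a 90 degree V trough along y, opening 35 degrees off vertical to the robot. Left bay 142 mm between side plates, right 117 mm. Trough walls and plates end 20 mm below the home points. Opposite each clip a fixed horn, flared, 33 mm down-slope of the home point, ends 18 mm above it.
- rail_mid (a point): Middle of the lamp rail, 30 x 22 mm, which runs along the rack's y on two end posts above both bays; its front edge is 25 mm behind and its underside 176 mm above the bays' home points. A vertical tool cannot get in under it: come along the leaning opening direction.
- clip_long (a joint): Angle (rad) of the sprung clip jaw on the up-slope side of the long bay: 0 shut, grows as it yields up-slope. It carries two clips 16 mm wide, centred 18 mm from the bay's ends; the middle is free. Their black noses stand 22 mm above the home point. The jaw opposes a tube from about 44 to 20 mm before home, peak 5 to 20 N, then springs back.
- clip_short (a joint): The same for the short bay's clip jaw.
- bay_long (a point): Home point of the left, long bay: where the middle of a 62 mm tube lies when fully home, 44 mm above the trough's bottom line. x points up the slope, y along the trough, z out of the opening (35 degrees from vertical, towards the robot's side).
- bay_short (a point): Home point of the right, short bay; axes as bay_long.
- plate_mid (a point): Middle of the closing plate (62 x 95 x 4 mm steel plate with two screw heads, fixed), which lies over the trough of the bay that is closed, about 16 mm below that bay's home point along the opening direction. The other bay is the open one.
- bearing_mid (a point): Centre of the loose ball bearing, 47 mm diameter, 14 mm thick, 0.1 kg. It stands on edge in the trough of the open bay near its middle, its axis (this point's z) along the trough, so its flat faces look along the trough; its centre is 11 mm below the bay's home point along the opening direction. While it is there no tube goes home.
- tube_long_mid (a point): Centre of the long grey tube, 62 mm diameter, 130 mm long, about 0.4 kg, lying loose on the trolley (it can roll). y is the tube's axis. It suits the long bay.
- tube_short_mid (a point): Centre of the short grey tube, 62 mm diameter, 105 mm long, about 0.4 kg, lying loose on the trolley (it can roll). y is the tube's axis. It suits the short bay.
- bin: Red open bin, fixed, 99 mm (x) x 136 mm (y), 71 mm high, inside 70 x 106 mm with a 2 mm floor; origin under its centre.
Things that resemble listed ones, but are neither listed nor needed, are in the scene too. There is more than one size of the part that bears bearing_mid; the job needs the smaller.

How it is judged:
By the outcome, as a careful person would: the job done as asked, in the order asked, and still so for the second after the job is handed in, with the robot touching nothing.
It also fails if it takes over 70 s, if anything falls off the work surface, if the arm or the gripper's body presses on something with over 40 N, if the wrist force passes 120 N, or if a joint passes its speed limit or range.

### The arm

A 6-joint arm with a two-finger parallel gripper is mounted at the origin on a cart in front of the work surface, level with it; the furniture and walls round the work are solid. World frame = base frame: x ahead of the robot, y to its left, z up, the work surface at z = 0. Lengths are in m, angles in rad, forces in N, time in s.
With the tool pointing down it reaches from about 0.3 to 0.775 m from the base axis. Payload 14.6 kg.
Tool frame: the origin (TCP) lies at the very end of the fingers, on their centre line; the grasp point (between the pads) lies 19 mm behind it (ctrl.hold_point_z is the z of the grasp point in the tool frame, in m); z points along the fingers, y is the direction in which the jaws open and shut (so a half turn about z gives the same grasp; the last joint's range is limited). The gripper opens to 94 mm and grips with 3 to 60 N. Pads are 16 mm wide; open, the fingers measure 119 mm over their backs; the gripper's body (75 mm by 177 mm) begins 78 mm behind the grasp point.
Start: joints at [1.039, 0.3, 1.521, -0, 1.321, -0.067], TCP at [0.247, 0.492, 0.205] pointing down, gripper open.
Joint ranges: [-3.03, 3.03], [-0.79, 2.21], [0.23, 2.52], [-1.04, 4.18], [0, 3.07], [-2.55, 2.55]. Speed limits (rad/s): [2.22, 2.22, 2.57, 3.14, 3.14, 3.14].

### API

Orientations are given as [roll, pitch, yaw] about the fixed x, y, z axes, in that order (R = Rz(yaw) Ry(pitch) Rx(roll)).
In Python, from station import ctrl, cams, hand_in gives the robot as it stands.
- The arm moves only by the tool servo_tool, never from a script. Its argument "rows" is a list of rows, each a list of 7 numbers: the shift along the world's x, y, z in m, then the turn, a rotation vector about the world's x, y, z in rad, then the gripper command: -1 is shut, 1 is fully open, values between are in proportion. A call has exactly 8 rows; each row is the pose to reach, as a shift and turn from the pose measured when the call began; what a row does not reach only later rows make up. A row lasts 1/12 s, in which the tool goes at most 41.7 mm and 7.16 degrees, less where a joint would pass 70% of its speed; a pose out of reach is approached as far as the arm can. A call with a gripper value outside its range is refused whole. The fingers move at their own pace and stop on an object; "newtons" is the grip in N (left out, the last holds). Time passes only in rows, so rows that repeat a pose let the fingers close, or fill a call up. It gives the time, the measured TCP pose, the force and the opening at its end, in the units of the state.
- ctrl.get_obs(): the state, without advancing time (a new reading comes with each control period).
- cams.camera(name): name is "side" or "top"; returns a dict with "image" (480x640x3 uint8, red, green, blue), "depth" (480x640 float32, m along the optical axis (not along the pixel's ray), 0 where there is no reading), "fx", "fy", "cx", "cy" (pixels), "rvec" (rotation vector, rad) and "tvec" (3), from world to camera coordinates, as OpenCV has them. Camera axes: x right, y down, z forward; pixel columns grow to the right and rows downward; lengths in m; the calibration is good to about 2 mm. A picture is of the moment at which its call begins.
- hand_in(): hands the job in, once; it reports no verdict.
Trained networks look in a picture, given as the dict that the camera call returned (one of the last four; its "shot" number tells which), for a name from the list of things; names that differ only in an ending like _2 or _b are one class to them, and where a whole thing is asked for, a point or a joint stands for the part that bears it (a point fixed in the world has none). Each returns a list of dicts, best first, with "p" (0 to 1); they miss things now and then, are a little off and sometimes report something else, mostly with a low value. They report only what shows in the picture. A call takes as long as a camera call. They do not tell look-alikes from the thing itself.
- cams.spot_in(picture, name): "box" ([left, top, right, bottom] as shares, 0 to 1, of the picture: columns of its width, rows of its height, round what is visible of it).
- cams.place_of(picture, name): "at" ([column, row] as shares, 0 to 1, of the picture: columns of its width, rows of its height: a listed point, or the origin of a listed thing).
The state is a dict: "time_s": time; "qpos": joint angles; "joint_vel": joint speeds; "tau": joint torques, N m; "ee_pos": TCP position; "eef_rot": TCP orientation; "force": force on the tool from outside, world axes, zero at the start; "moment": the same for the moment, N m; "grip_width": finger opening in m.
Only numpy, scipy, OpenCV 4.12 (cv2) and the standard library are available. Lean on these libraries where they do the work, as an engineer would, in place of code of your own. Each camera call takes 0.05 s, during which the arm holds its last target.

## Working session

There is one attempt and no reset: what is moved stays moved. The work goes in short steps, Python scripts to look and compute and a tool call to move; the robot and the scene stay as the last step left them, time stands still between calls to the robot, and variables do not carry over. Pictures are saved under pics/ and viewed, and the job is handed in when it is done.

Besides the shell and the picture viewer there is one more tool, called after ">>>" by a JSON object that holds its "name" and its "arguments". servo_tool: Moves the arm, as the interface text tells. Its arguments: {"type":"object","properties":{"rows":{"type":"array"},"newtons":{"type":"number"}},"required":["rows"]}

```bash
mkdir -p pics; ls
cat > h.py <<'E'
import numpy as np, cv2
from scipy.spatial.transform import Rotation as R
from station import ctrl, cams, hand_in
def shot(n,fn=None):
    c=cams.camera(n)
    if fn: cv2.imwrite('pics/'+fn,c['image'][:,:,::-1])
    return c
def cloud(c):
    d=c['depth']; v,u=np.mgrid[0:480,0:640]
    P=np.stack([(u-c['cx'])/c['fx']*d,(v-c['cy'])/c['fy']*d,d],-1)
    Rm=cv2.Rodrigues(np.array(c['rvec'],float))[0]; t=np.array(c['tvec'],float).ravel()
    return (P-t)@Rm
def proj(c,p):
    q,_=cv2.projectPoints(np.array(p,float).reshape(-1,1,3),np.array(c['rvec'],float),np.array(c['tvec'],float),np.array([[c['fx'],0,c['cx']],[0,c['fy'],c['cy']],[0,0,1.]]),None)
    return q[:,0]
def ray(c,uv):
    Rm=cv2.Rodrigues(np.array(c['rvec'],float))[0]; t=np.array(c['tvec'],float).ravel()
    d=Rm.T@np.array([(uv[0]-c['cx'])/c['fx'],(uv[1]-c['cy'])/c['fy'],1]); o=-Rm.T@t
    return o,d
NAMES=['rack','rail_mid','bay_long','bay_short','plate_mid','bearing_mid','tube_long_mid','tube_short_mid','bin']
E
cat > a.py <<'E'
from h import *
o=ctrl.get_obs(); print(o, ctrl.hold_point_z)
for n in ['side','top']:
    c=shot(n,f'{n}0.png'); P=cloud(c); print(n,'cam',ray(c,(c['cx'],c['cy'])))
    np.savez(f'{n}0.npz',P=P,**{k:np.array(c[k]) for k in c if k not in('shot',)})
    for m in NAMES:
        for r in cams.place_of(c,m)[:4]:
            u,v=r['at'][0]*640,r['at'][1]*480
            p=P[min(int(v),479),min(int(u),639)]
            print(m,round(r['p'],2),int(u),int(v),p.round(3))
E
python3 a.py
```

```text
pics
{'time_s': 0.0, 'qpos': array([ 1.03937337e+00,  3.00466135e-01,  1.52157405e+00, -3.26108880e-05,
        1.32071234e+00, -6.65673367e-02]), 'joint_vel': array([ 0.00011333,  0.00124201,  0.00090319, -0.00163608,  0.00175134,
        0.00030931]), 'tau': array([ 5.34827086e-05, -5.31811917e+01, -3.52742350e+01,  7.08591426e-02,
        2.43961997e-02, -7.54084249e-05]), 'ee_pos': array([0.24642168, 0.49141224, 0.20489203]), 'eef_rot': array([-3.14043325e+00, -4.56352576e-05,  2.67674510e+00]), 'force': array([ 0.21613361, -0.42636989, -0.57759268]), 'moment': array([ 0.00991639, -0.00973065, -0.05444237]), 'grip_width': 0.09397533194394177} -0.0188
side cam (array([0.1313027 , 0.92522359, 0.67100533]), array([ 0.31884052, -0.83046847, -0.45679629]))
rack 0.81 274 333 [0.484 0.234 0.061]
rail_mid 0.72 252 224 [0.526 0.21  0.29 ]
bay_long 0.8 280 319 [0.471 0.229 0.095]
bay_short 0.58 278 283 [0.544 0.076 0.073]
plate_mid 0.69 273 288 [0.541 0.11  0.081]
bearing_mid 0.73 273 323 [0.457 0.288 0.131]
bearing_mid 0.63 203 395 [0.569 0.381 0.002]
bin 0.8 330 243 [0.269 0.513 0.443]
top cam (array([0.33727568, 0.01354038, 1.49472619]), array([ 0.12715877,  0.0108258 , -0.9918233 ]))
rack 0.92 281 243 [0.5   0.168 0.062]
rail_mid 0.83 262 219 [0.534 0.189 0.288]
bay_long 0.79 258 247 [0.484 0.226 0.114]
bay_short 0.76 299 224 [0.549 0.113 0.091]
plate_mid 0.92 298 230 [0.534 0.117 0.081]
bearing_mid 0.47 258 249 [0.48  0.228 0.103]
bearing_mid 0.47 204 229 [0.552 0.401 0.022]
tube_short_mid 0.76 398 275 [ 0.4   -0.165  0.06 ]
tube_short_mid 0.18 298 230 [0.534 0.117 0.081]
bin 0.88 437 226 [ 0.547 -0.296 -0.001]
```

View pics/side0.png

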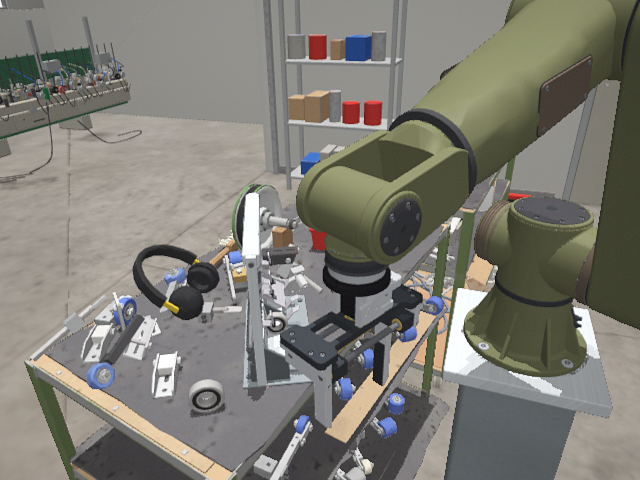

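View pics/top0.png

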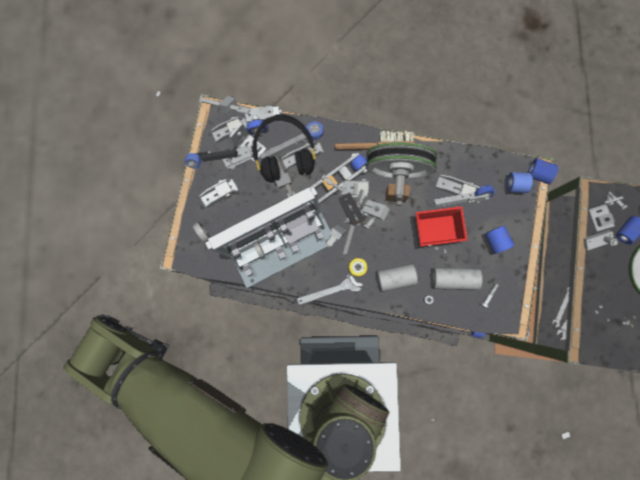

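Run:
```python
import cv2
i=cv2.imread('pics/top0.png')[140:340,170:490]
cv2.imwrite('pics/top0c.png',cv2.resize(i,None,fx=2.5,fy=2.5,interpolation=3))
i=cv2.imread('pics/side0.png')[200:420,160:400]
cv2.imwrite('pics/side0c.png',cv2.resize(i,None,fx=2.7,fy=2.7,interpolation=3))
```

```text
(no output)
```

View pics/top0c.png

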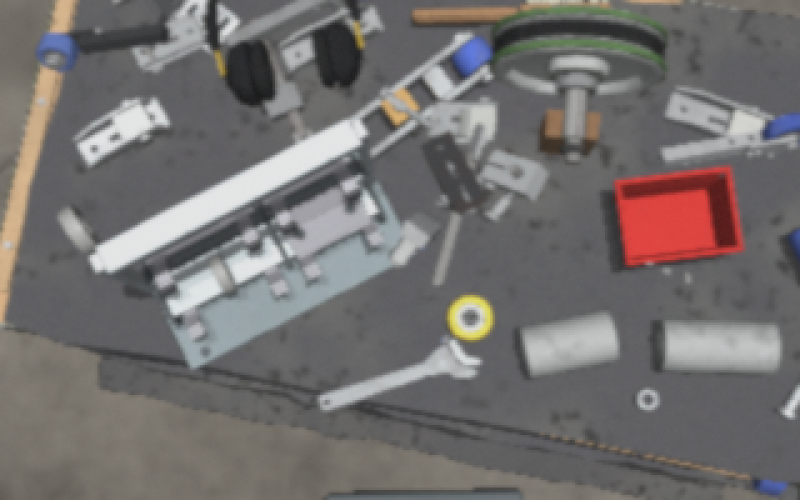

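View pics/side0c.png

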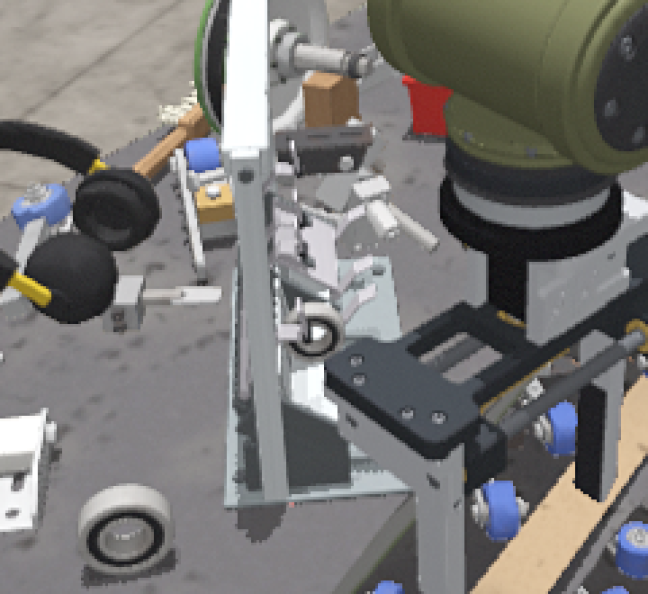

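The plate lies over the right, short bay (top 298,230), so the left, long bay is open and holds the bearing (top 258,249). The grey cylinders are at top 398,275 (shorter) and 458,279 (longer). The other bearing-like rings are on the table: yellow at 358,267, and a big one at side 203,395. Next I'll measure the geometry.

```bash
cat > b.py <<'E'
from h import *
import sys
t=np.load('top0.npz'); P=t['P']; d=t['depth']; img=t['image']
def rect(m,name):
    X=P[m][:,:2].astype(np.float32); (c,s,a)=cv2.minAreaRect(X*1000); print(name,m.sum(),np.round(c,1),np.round(s,1),round(a,2), 'z',np.percentile(P[m][:,2],[5,50,95]).round(4))
v,u=np.mgrid[0:480,0:640]
box=lambda a,b,c,e:(u>a)&(u<c)&(v>b)&(v<e)&(d>0)
m=box(200,185,325,255)&(P[...,2]>.27)&(P[...,2]<.33); rect(m,'rail')
for nm,b in [('tubeS',(375,260,420,294)),('tubeL',(428,262,486,296))]:
    m=box(*b)&(P[...,2]>.015)&(P[...,2]<.1); rect(m,nm)
    X=P[m]; top=X[X[:,2]>.04]; c=top[:,:2].mean(0); w=np.linalg.svd(top[:,:2]-c)[2][0]; print(c,np.degrees(np.arctan2(w[1],w[0])),X[:,2].max())
m=box(412,202,470,250)&(P[...,2]>.055)&(P[...,2]<.09); rect(m,'bin rim')
m=box(412,202,470,250); print('bin z hist',np.percentile(P[m][:,2],[1,20,50,90,99]).round(3))
print('table z',P[300:310,420:500,2].mean(), P[300:306,460:470].reshape(-1,3).std(0))
E
python3 b.py
```

```text
rail 1576 [537.4 192. ] [ 31.6 301.6] 26.07 z [0.2803 0.2899 0.294 ]
tubeS 801 [ 395.2 -163.8] [ 61.8 105.2] 10.38 z [0.0408 0.0582 0.066 ]
[ 0.39480098 -0.16319759] 99.92647590695586 0.07142364412173086
tubeL 1024 [ 388.4 -335.5] [132.6  61.9] 87.21 z [0.0373 0.0577 0.0659]
[ 0.38785257 -0.33471752] -93.424236364411 0.07134124204083725
bin rim 458 [ 547.4 -290.7] [120.  135.1] 5.44 z [0.0574 0.0699 0.0759]
bin z hist [-0.006  0.     0.004  0.069  0.076]
table z 0.007646588046436371 [0.00497949 0.00844603 0.00285171]
```

```bash
cat > c.py <<'E'
from h import *
t=dict(np.load('top0.npz'))
yaw=np.radians(26.07); Rz=R.from_euler('z',yaw).as_matrix(); O=np.array([.5015,.1744,0.092])
# home-line frame: origin at rack mid home line
# networks
c={k:t[k] for k in('fx','fy','cx','cy','rvec','tvec')}
for fn in ['top0','side0']:
    s=dict(np.load(fn+'.npz'))
    pts={'top0':dict(bl=(258,247),bs=(299,224),pl=(298,230),bm=(258,249),rack=(281,243),rail=(262,219)),'side0':dict(bl=(280,319),bs=(278,283),pl=(273,288),bm=(273,323),rack=(274,333),rail=(252,224))}[fn]
    zz=dict(bl=.092,bs=.092,pl=.079,bm=.083,rack=0,rail=.279)
    for k,uv in pts.items():
        o,d=ray(s,uv); p=o+d*(zz[k]-o[2])/d[2]
        print(fn,k,p.round(3),((p-O)@Rz).round(3))
# rectified view at plane tilted? plane through home points: x up slope, y
Rt=Rz@R.from_euler('y',-35,degrees=True).as_matrix()
print(Rt.round(3))
for dz,tag in [(0.0,'h0'),(-0.02,'h20')]:
  for fn in ['top0','side0']:
    s=dict(np.load(fn+'.npz'))
    px=2.5e-3/5
    ys=np.arange(.17,-.17,-px); xs=np.arange(.11,-.11,-px)
    X,Y=np.meshgrid(xs,ys,indexing='ij')
    W=np.stack([X,Y,np.full_like(X,dz)],-1)@Rt.T+O
    q=proj(s,W.reshape(-1,3)).reshape(X.shape+(2,)).astype(np.float32)
    im=cv2.remap(s['image'][:,:,::-1].copy(),q[...,0],q[...,1],cv2.INTER_CUBIC)
    for k in range(-16,17,2):
        col=int((.17-k/100)/px); cv2.line(im,(col,0),(col,8),(0,0,255),1)
        cv2.putText(im,str(k),(col-6,20),0,.35,(0,0,255),1)
    for k in range(-10,11,2):
        r=int((.11-k/100)/px); cv2.line(im,(0,r),(8,r),(0,0,255),1); cv2.putText(im,str(k),(10,r+4),0,.35,(0,0,255),1)
    cv2.imwrite(f'pics/rect_{fn}_{tag}.png',im)
E
python3 c.py
```

```text
top0 bl [0.487 0.229 0.092] [0.011 0.056 0.   ]
top0 bs [0.549 0.113 0.092] [ 0.016 -0.076 -0.   ]
top0 pl [0.534 0.117 0.079] [ 0.004 -0.066 -0.013]
top0 bm [0.482 0.231 0.083] [ 0.007  0.059 -0.009]
top0 rack [0.507 0.174 0.   ] [ 0.005 -0.003 -0.092]
top0 rail [0.536 0.19  0.279] [ 0.038 -0.001  0.187]
side0 bl [0.472 0.225 0.092] [-0.004  0.058 -0.   ]
side0 bs [0.531 0.102 0.092] [-0.005 -0.078 -0.   ]
side0 pl [0.543 0.107 0.079] [ 0.007 -0.078 -0.013]
side0 bm [0.486 0.231 0.083] [ 0.011  0.058 -0.009]
side0 rack [0.519 0.166 0.   ] [ 0.011 -0.015 -0.092]
side0 rail [0.537 0.189 0.279] [ 0.038 -0.003  0.187]
[[ 0.736 -0.439 -0.515]
 [ 0.36   0.898 -0.252]
 [ 0.574  0.     0.819]]
```

View pics/rect_top0_h20.png

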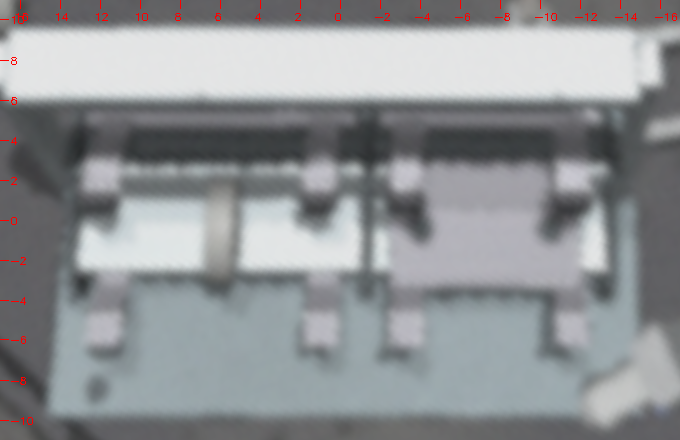

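View pics/rect_side0_h20.png

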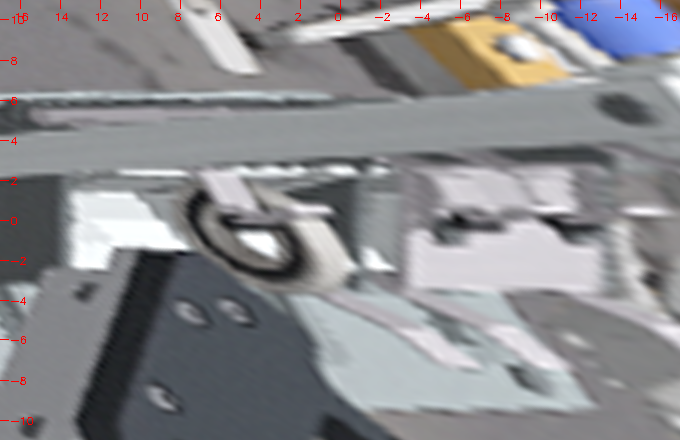

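```bash
cat > d.py <<'E'
from h import *
t=np.load('top0.npz'); P=t['P']; d=t['depth']
yaw=np.radians(26.07); Rz=R.from_euler('z',yaw).as_matrix(); O=np.array([.5015,.1744,0.092])
for b in [(300,310,330,318),(425,252,445,262),(460,255,485,262),(500,255,525,275)]:
    q=P[b[1]:b[3],b[0]:b[2]].reshape(-1,3); print('table',q.mean(0).round(4),q[:,2].std())
s=np.load('side0.npz'); Ps=s['P']
for uv in [(276.7,322.6)]:
    o,dd=ray(s,uv)
    ol=(o-O)@Rz; dl=dd@Rz
    for y in (.064,.067,.07):
        p=ol+dl*(y-ol[1])/dl[1]; print('bearing face at y',y,p.round(4))
L=(Ps-O)@Rz
m=(s['depth']>0)&(abs(L[...,0]-.04)<.03)&(L[...,1]>-.17)&(L[...,1]<.17)&(L[...,2]>.15)&(L[...,2]<.24)
print('rail in side: pct x,y,z',np.percentile(L[m],[2,50,98],axis=0).round(4))
Lt=(P-O)@Rz
m=(d>0)&(abs(Lt[...,0]-.04)<.012)&(abs(Lt[...,1])<.13)&(Lt[...,2]>.15); print('rail top',Lt[m][:,2].mean(),np.median(Lt[m][:,2]))
# heights near bin
for x in np.arange(.40,.76,.04):
    print('x%.2f'%x,[ '%.2f'%(np.percentile(P[(abs(P[...,0]-x)<.02)&(abs(P[...,1]-y)<.02)&(d>0)][:,2],95) if ((abs(P[...,0]-x)<.02)&(abs(P[...,1]-y)<.02)).any() else -1) for y in np.arange(-.48,-.0,.04)])
for r in cams.__class__.__dict__: pass
E
python3 d.py
```

```text
table [ 0.2729  0.1115 -0.7843] 0.15765802337652204
table [ 0.455  -0.2835  0.0012] 0.00330417971588281
table [ 0.4479 -0.3947  0.0007] 0.0030397986861349616
table [ 0.4255 -0.5097  0.0067] 0.09435361889525094
bearing face at y 0.064 [ 0.0032  0.064  -0.004 ]
bearing face at y 0.067 [ 0.0032  0.067  -0.0017]
bearing face at y 0.07 [0.0032 0.07   0.0005]
rail in side: pct x,y,z [[ 0.0242 -0.1314  0.1551]
 [ 0.0383  0.0724  0.1976]
 [ 0.0529  0.1494  0.1994]]
rail top 0.19837482311475044 0.19841491772394218
x0.40 ['0.01', '0.01', '0.06', '0.07', '0.07', '0.07', '0.01', '0.07', '0.07', '0.07', '0.02', '0.03']
x0.44 ['0.01', '0.01', '0.01', '0.01', '0.01', '0.01', '0.01', '0.05', '0.05', '0.01', '0.02', '0.03']
x0.48 ['0.07', '0.06', '0.01', '0.07', '0.07', '0.07', '0.07', '0.01', '0.01', '0.01', '0.01', '0.02']
x0.52 ['0.06', '0.06', '0.01', '0.07', '0.01', '0.01', '0.07', '0.01', '0.01', '0.01', '0.01', '0.04']
x0.56 ['0.01', '0.01', '0.01', '0.07', '0.02', '0.06', '0.07', '0.01', '0.01', '0.06', '0.10', '0.10']
x0.60 ['0.01', '0.05', '0.06', '0.07', '0.07', '0.07', '0.07', '0.01', '0.12', '0.07', '0.07', '0.10']
x0.64 ['0.01', '0.07', '0.07', '0.06', '0.06', '0.01', '0.01', '0.12', '0.12', '0.02', '0.08', '0.10']
x0.68 ['0.01', '0.01', '0.03', '0.03', '0.03', '0.14', '0.18', '0.20', '0.14', '0.03', '0.06', '0.08']
x0.72 ['0.01', '0.01', '0.01', '0.01', '0.01', '0.16', '0.19', '0.20', '0.20', '0.19', '0.15', '0.04']
```

```bash
cat >> h.py <<'E'
YAW=np.radians(26.07); RZ=R.from_euler('z',YAW).as_matrix(); O=np.array([.5015,.1744,.0922])
RB=RZ@R.from_euler('y',-35,degrees=True).as_matrix()  # bay axes in cols
HOME=O+RZ@np.array([0,.060,0])
def bay(x,y,z): return HOME+RB@np.array([x,y,z])
def toolR(ydir,zdir):
    z=np.array(zdir,float);z/=np.linalg.norm(z); y=np.array(ydir,float); y-=z*(y@z); y/=np.linalg.norm(y)
    return np.stack([np.cross(y,z),y,z],1)
def rel(p,Rt):
    o=ctrl.get_obs(); Rc=R.from_euler('xyz',o['eef_rot']).as_matrix()
    rv=R.from_matrix(Rt@Rc.T).as_rotvec()
    print('shift',(np.array(p)-o['ee_pos']).round(4),'rotvec',rv.round(3),'deg',np.degrees(np.linalg.norm(rv)).round(1))
def st():
    o=ctrl.get_obs(); print('t',round(o['time_s'],2),'ee',o['ee_pos'].round(4),'rot',o['eef_rot'].round(3),'q',o['qpos'].round(2),'F',o['force'].round(1),'w',round(o['grip_width'],4),'bay',(RB.T@(o['ee_pos']-HOME)).round(4))
RBEAR=toolR(RB[:,1],-RB[:,2])
E
python3 - <<'E'
from h import *
print(HOME,bay(0,0,.15)); rel(bay(0,0,.15),RBEAR)
E
```

```text
[0.47513187 0.22829547 0.0922    ] [0.39784894 0.19048512 0.21507281]
shift [ 0.1513 -0.3012  0.0096] rotvec [-0.003 -0.632  0.89 ] deg 62.6
```

>>> {"name": "servo_tool", "arguments": {"rows": [[0.01, -0.03, 0.02, 0, -0.06, 0.09, -0.15], [0.03, -0.06, 0.035, 0, -0.13, 0.18, -0.15], [0.045, -0.09, 0.045, 0, -0.19, 0.27, -0.15], [0.06, -0.12, 0.05, 0, -0.25, 0.36, -0.15], [0.075, -0.15, 0.05, 0, -0.31, 0.45, -0.15], [0.09, -0.18, 0.05, 0, -0.38, 0.53, -0.15], [0.105, -0.21, 0.05, 0, -0.44, 0.62, -0.15], [0.12, -0.24, 0.05, 0, -0.51, 0.71, -0.15]]}}

```text
time_s: 1.67
ee_pos: [0.3649, 0.2543, 0.2557]
eef_rot: [3.085, 0.491, -2.902]
force: [-0.1, -0.0, 1.1]
grip_width: 0.0442
```

Run:
```python
from h import *
st(); rel(bay(0,0,.15),RBEAR)
```

```text
t 1.67 ee [0.3649 0.2543 0.2557] rot [ 3.085  0.491 -2.902] q [ 0.59 -0.26  2.05 -0.14  0.87 -1.17] F [-0.1 -0.   1.1] w 0.0442 bay [0.022  0.0718 0.1842]
shift [ 0.033  -0.0638 -0.0407] rotvec [-0.005 -0.129  0.186] deg 13.0
```

>>> {"name": "servo_tool", "arguments": {"rows": [[0.01, -0.02, -0.01, 0, -0.04, 0.06, -0.2], [0.02, -0.04, -0.02, 0, -0.08, 0.12, -0.2], [0.033, -0.064, -0.03, -0.005, -0.129, 0.186, -0.2], [0.033, -0.064, -0.041, -0.005, -0.129, 0.186, -0.2], [0.033, -0.064, -0.041, -0.005, -0.129, 0.186, -0.2], [0.033, -0.064, -0.041, -0.005, -0.129, 0.186, -0.2], [0.033, -0.064, -0.041, -0.005, -0.129, 0.186, -0.2], [0.033, -0.064, -0.041, -0.005, -0.129, 0.186, -0.2]]}}

```text
time_s: 2.33
ee_pos: [0.3979, 0.1912, 0.2157]
eef_rot: [3.142, 0.611, -2.686]
force: [0.8, 0.6, -0.3]
grip_width: 0.0376
```

Run:
```python
from h import *
st(); rel(bay(0,0,.15),RBEAR)
c=shot('side','side1.png')
np.savez('side1.npz',P=cloud(c),**{k:np.array(c[k]) for k in c})
pts=[HOME,bay(0,0,-.011),bay(0,.007,-.011),bay(0,.007,.0125),bay(.0235,.007,-.011),bay(-.0235,.007,-.011),bay(0,71e-3,-.044),bay(0,71e-3,-.020),bay(.024,71e-3,-.02),bay(-.024,71e-3,-.02)]
q=proj(c,pts); print(q.round(1).tolist())
i=c['image'][220:400,190:370,::-1].copy(); i=cv2.resize(i,None,fx=3.3,fy=3.3,interpolation=3)
for a in q: cv2.circle(i,(int((a[0]-190+.5)*3.3),int((a[1]-220+.5)*3.3)),3,(0,0,255),1)
cv2.imwrite('pics/side1c.png',i)
```

```text
t 2.33 ee [0.3979 0.1912 0.2157] rot [ 3.142  0.611 -2.686] q [ 0.32 -0.3   2.21  0.14  0.62 -1.8 ] F [ 0.8  0.6 -0.3] w 0.0376 bay [0.0007 0.0006 0.1503]
shift [-0.0001 -0.0007 -0.0006] rotvec [-0.     0.    -0.001] deg 0.1
[[278.1, 319.6], [275.2, 323.4], [275.3, 325.6], [281.5, 317.3], [265.3, 320.9], [285.2, 330.2], [267.3, 358.3], [273.9, 349.6], [263.1, 344.8], [284.6, 354.4]]
```

View pics/side1c.png

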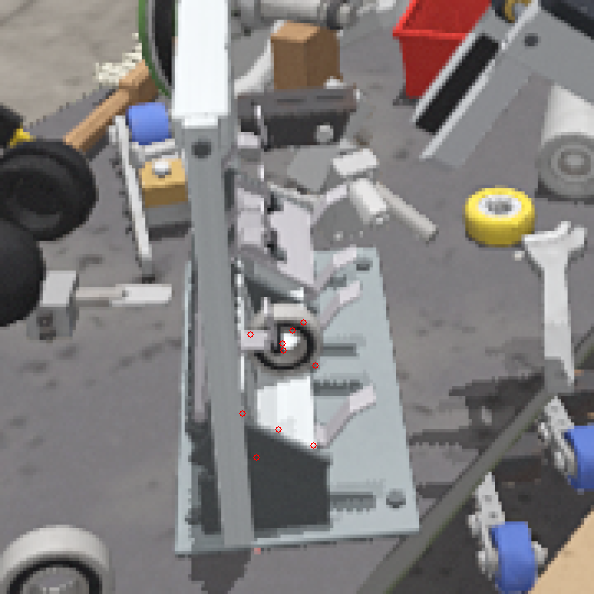

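>>> {"name": "servo_tool", "arguments": {"rows": [[0.01, 0.005, -0.016, 0, 0, 0, -0.2], [0.021, 0.01, -0.033, 0, 0, 0, -0.2], [0.031, 0.014, -0.05, 0, 0, 0, -0.2], [0.042, 0.019, -0.067, 0, 0, 0, -0.2], [0.052, 0.023, -0.083, 0, 0, 0, -0.2], [0.06, 0.027, -0.096, 0, 0, 0, -0.2], [0.066, 0.03, -0.105, 0, 0, 0, -0.2], [0.066, 0.03, -0.105, 0, 0, 0, -0.2]]}}

```text
time_s: 3.05
ee_pos: [0.4638, 0.2221, 0.109]
eef_rot: [3.141, 0.608, -2.685]
force: [0.1, -0.1, -0.3]
grip_width: 0.0379
```

Run:
```python
from h import *
st(); rel(bay(-.001,-.002,-.027),RBEAR)
for n in('side','top'):
    c=shot(n); b=(190,220,370,400) if n=='side' else (200,170,340,300)
    i=c['image'][b[1]:b[3],b[0]:b[2],::-1]
    cv2.imwrite(f'pics/{n}2c.png',cv2.resize(i,None,fx=3.3,fy=3.3,interpolation=3))
```

```text
t 3.05 ee [0.4638 0.2221 0.109 ] rot [ 3.141  0.608 -2.685] q [ 0.34  0.08  2.17  0.23  0.29 -1.89] F [ 0.1 -0.1 -0.3] w 0.0379 bay [-0.0009 -0.0006  0.0212]
shift [ 0.0254  0.0108 -0.0395] rotvec [ 0.001 -0.002 -0.002] deg 0.2
```

View pics/side2c.png

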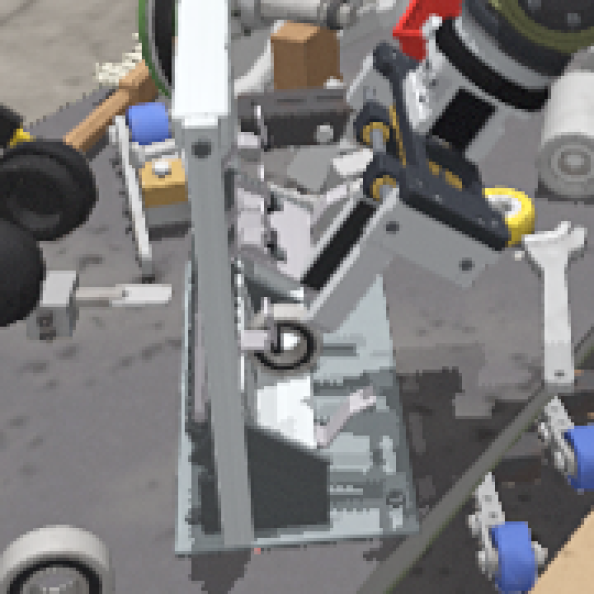

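View pics/top2c.png

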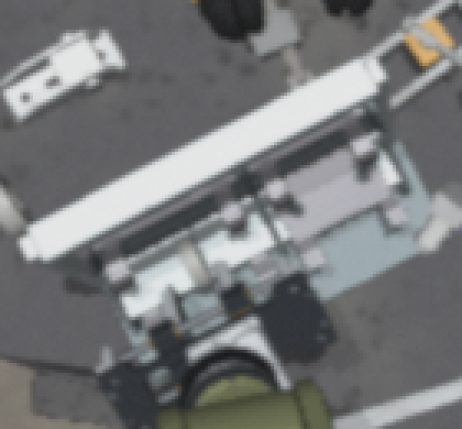

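>>> {"name": "servo_tool", "arguments": {"rows": [[0.005, 0.002, -0.008, 0, 0, 0, -0.2], [0.01, 0.004, -0.016, 0, 0, 0, -0.2], [0.015, 0.006, -0.024, 0, 0, 0, -0.2], [0.02, 0.008, -0.032, 0, 0, 0, -0.2], [0.025, 0.011, -0.038, 0, 0, 0, -0.2], [0.025, 0.011, -0.04, 0, 0, 0, -0.2], [0.025, 0.011, -0.04, 0, 0, 0, -1], [0.025, 0.011, -0.04, 0, 0, 0, -1]], "newtons": 25}}

```text
time_s: 3.82
ee_pos: [0.4885, 0.2329, 0.0712]
eef_rot: [3.141, 0.611, -2.685]
force: [-0.8, 0.6, 0.2]
grip_width: 0.0276
```

>>> {"name": "servo_tool", "arguments": {"rows": [[0, 0, 0, 0, 0, 0, -1], [0, 0, 0, 0, 0, 0, -1], [0, 0, 0, 0, 0, 0, -1], [0, 0, 0, 0, 0, 0, -1], [0, 0, 0, 0, 0, 0, -1], [0, 0, 0, 0, 0, 0, -1], [0, 0, 0, 0, 0, 0, -1], [0, 0, 0, 0, 0, 0, -1]]}}

```text
time_s: 4.48
ee_pos: [0.4886, 0.2329, 0.0718]
eef_rot: [3.141, 0.612, -2.684]
force: [-4.1, -1.7, 7.2]
grip_width: 0.0139
```

Run:
```python
from h import *
st()
```

```text
t 4.48 ee [0.4886 0.2329 0.0718] rot [ 3.141  0.612 -2.684] q [ 0.34  0.22  2.12  0.33  0.2  -1.99] F [-4.1 -1.7  7.2] w 0.0139 bay [-0.0001 -0.0018 -0.0248]
```

Gripped at 13.9 mm, which matches the 14 mm thickness. Now I'll withdraw it along the leaning direction.

>>> {"name": "servo_tool", "arguments": {"rows": [[-0.005, -0.003, 0.008, 0, 0, 0, -1], [-0.012, -0.006, 0.02, 0, 0, 0, -1], [-0.023, -0.011, 0.037, 0, 0, 0, -1], [-0.036, -0.018, 0.057, 0, 0, 0, -1], [-0.05, -0.024, 0.08, 0, 0, 0, -1], [-0.064, -0.031, 0.102, 0, 0, 0, -1], [-0.08, -0.04, 0.128, 0, 0, 0, -1], [-0.095, -0.047, 0.152, 0, 0, 0, -1]]}}

```text
time_s: 5.15
ee_pos: [0.3924, 0.1853, 0.2247]
eef_rot: [3.141, 0.611, -2.684]
force: [-0.5, 1.2, -0.3]
grip_width: 0.0141
```

Run:
```python
from h import *
st()
c=shot('side','side3.png'); c=shot('top','top3.png')
np.savez('top3.npz',P=cloud(c),**{k:np.array(c[k]) for k in c})
i=c['image'][140:340,170:490,::-1]
cv2.imwrite('pics/top3c.png',cv2.resize(i,None,fx=2.5,fy=2.5,interpolation=3))
# bin floor: red pixels low
P=cloud(c); im=c['image'].astype(int); red=(im[...,0]>110)&(im[...,1]<60)&(im[...,2]<60)
v,u=np.mgrid[0:480,0:640]; red&=(u>405)&(u<475)&(v>195)&(v<255)
for nm,m in (('floor',red&(P[...,2]<.02)),('rim',red&(P[...,2]>.06)&(P[...,2]<.085)),('all',red)):
    print(nm,m.sum(),P[m].mean(0).round(4),cv2.minAreaRect((P[m][:,:2]*1000).astype(np.float32)))
```

```text
t 5.15 ee [0.3924 0.1853 0.2247] rot [ 3.141  0.611 -2.684] q [ 0.3  -0.33  2.21  0.15  0.66 -1.82] F [-0.5  1.2 -0.3] w 0.0141 bay [-0.0004 -0.0022  0.162 ]
floor 130 [ 0.5448 -0.309   0.0073] ((534.8577270507812, -305.27850341796875), (84.35257720947266, 125.70943450927734), 5.561243057250977)
rim 150 [ 0.537  -0.2927  0.0696] ((534.9840087890625, -290.7286071777344), (94.60871887207031, 132.2964630126953), 5.813718795776367)
all 417 [ 0.5475 -0.2961  0.0485] ((479.0745849609375, -159.9966278076172), (120.66751861572266, 431.6567077636719), 23.63454246520996)
```

View pics/side3.png

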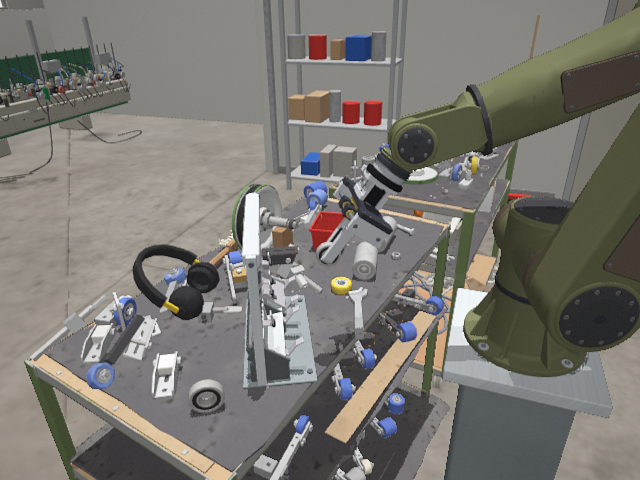

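View pics/top3c.png

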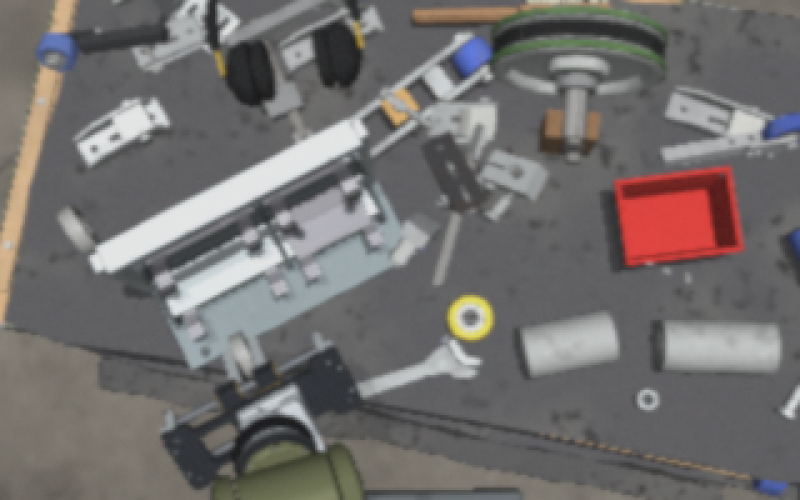

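Run:
```python
from h import *
a=np.radians(96); rel([.537,-.292,.16],toolR([np.cos(a),np.sin(a),0],[0,0,-1]))
```

```text
shift [ 0.1436 -0.4777 -0.0679] rotvec [-0.171  0.597 -0.341] deg 40.6
```

>>> {"name": "servo_tool", "arguments": {"rows": [[0.0, -0.02, 0.01, -0.02, 0.05, -0.03, -1], [0.005, -0.055, 0.02, -0.04, 0.12, -0.07, -1], [0.015, -0.095, 0.02, -0.06, 0.19, -0.11, -1], [0.03, -0.135, 0.02, -0.08, 0.26, -0.15, -1], [0.045, -0.175, 0.015, -0.1, 0.33, -0.19, -1], [0.06, -0.215, 0.01, -0.12, 0.4, -0.23, -1], [0.075, -0.255, 0.005, -0.14, 0.47, -0.27, -1], [0.09, -0.295, 0.0, -0.155, 0.54, -0.31, -1]]}}

```text
time_s: 5.92
ee_pos: [0.4816, -0.1056, 0.2273]
eef_rot: [3.132, 0.055, -3.008]
force: [0.3, 1.5, -0.3]
grip_width: 0.0139
```

Run:
```python
from h import *
st();a=np.radians(96); rel([.537,-.292,.16],toolR([np.cos(a),np.sin(a),0],[0,0,-1]))
```

```text
t 5.92 ee [ 0.4816 -0.1056  0.2273] rot [ 3.132  0.055 -3.008] q [-0.31  0.13  1.68  0.03  1.29 -2.02] F [ 0.3  1.5 -0.3] w 0.0139 bay [-0.038  -0.3027  0.1915]
shift [ 0.0554 -0.1864 -0.0673] rotvec [-0.016  0.053 -0.029] deg 3.6
```

>>> {"name": "servo_tool", "arguments": {"rows": [[0.01, -0.035, -0.01, -0.004, 0.01, -0.006, -1], [0.022, -0.075, -0.02, -0.008, 0.025, -0.012, -1], [0.034, -0.115, -0.035, -0.012, 0.04, -0.02, -1], [0.046, -0.155, -0.05, -0.016, 0.053, -0.029, -1], [0.055, -0.18, -0.06, -0.016, 0.053, -0.029, -1], [0.055, -0.186, -0.067, -0.016, 0.053, -0.029, -1], [0.055, -0.186, -0.067, -0.016, 0.053, -0.029, -1], [0.055, -0.186, -0.067, -0.016, 0.053, -0.029, -1]]}}

```text
time_s: 6.58
ee_pos: [0.5362, -0.2911, 0.1591]
eef_rot: [3.14, -0.001, -3.037]
force: [-0.3, -0.7, -1.5]
grip_width: 0.0139
```

Run:
```python
from h import *
st();a=np.radians(96); rel([.537,-.292,.03],toolR([np.cos(a),np.sin(a),0],[0,0,-1]))
for n in('side','top'):
    c=shot(n,f'{n}4.png'); b=(260,190,420,310) if n=='side' else (370,170,520,300)
    i=c['image'][b[1]:b[3],b[0]:b[2],::-1]
    cv2.imwrite(f'pics/{n}4c.png',cv2.resize(i,None,fx=4,fy=4,interpolation=3))
```

```text
t 6.58 ee [ 0.5362 -0.2911  0.1591] rot [ 3.140e+00 -1.000e-03 -3.037e+00] q [-0.56  0.47  1.39  0.    1.28 -2.23] F [-0.3 -0.7 -1.5] w 0.0139 bay [-0.1036 -0.4934  0.1542]
shift [ 0.0008 -0.0009 -0.1291] rotvec [-0.001 -0.001  0.   ] deg 0.1
```

View pics/top4c.png

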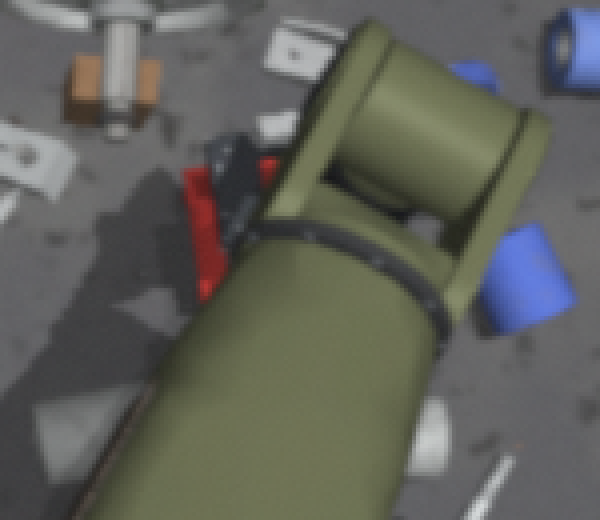

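View pics/side4c.png

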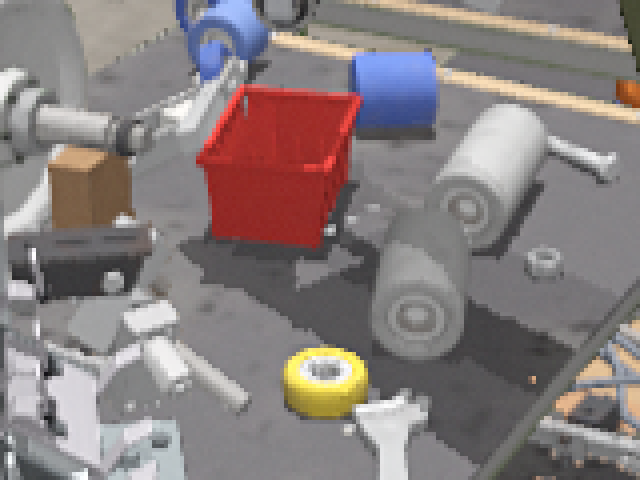

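Run:
```python
from h import *
s=np.load('side0.npz')
print(proj(s,[[.536,-.291,.159],[.536,-.291,.071]]))
q=[(243,90),(360,95),(325,168),(201,160)]
for a in q:
    o,d=ray(s,(260+a[0]/4,190+a[1]/4)); p=o+d*(.071-o[2])/d[2]; print(p.round(3))
```

```text
[[330.2030894  193.89556305]
 [330.31580214 221.29413806]]
[ 0.585 -0.343  0.071]
[ 0.495 -0.362  0.071]
[ 0.484 -0.232  0.071]
[ 0.573 -0.217  0.071]
```

View pics/side4.png

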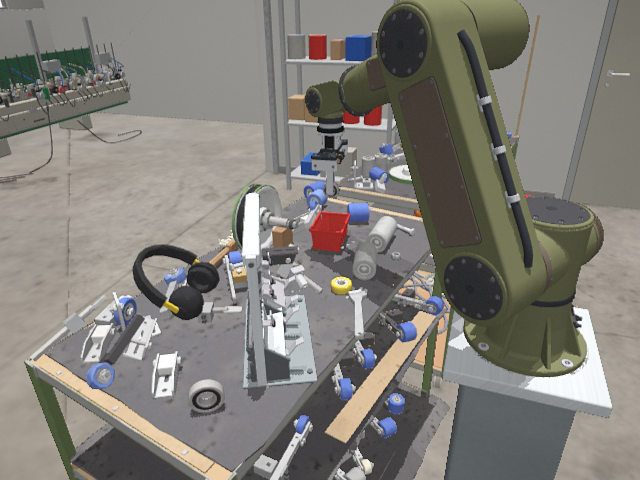

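>>> {"name": "servo_tool", "arguments": {"rows": [[0, 0, -0.02, 0, 0, 0, -1], [0, 0, -0.045, 0, 0, 0, -1], [0, 0, -0.07, 0, 0, 0, -1], [0, 0, -0.09, 0, 0, 0, -1], [0, 0, -0.11, 0, 0, 0, -1], [0, 0, -0.125, 0, 0, 0, -1], [0, 0, -0.127, 0, 0, 0, -1], [0, 0, -0.127, 0, 0, 0, -0.3]]}}

```text
time_s: 7.35
ee_pos: [0.537, -0.2897, 0.0344]
eef_rot: [-3.141, 0.001, -3.035]
force: [-0.3, -0.0, 1.5]
grip_width: 0.0176
```

>>> {"name": "servo_tool", "arguments": {"rows": [[0, 0, 0, 0, 0, 0, -0.3], [0, 0, 0, 0, 0, 0, -0.3], [0, 0, 0, 0, 0, 0, -0.3], [0, 0, 0, 0, 0, 0, -0.3], [0, 0, 0.02, 0, 0, 0, -0.3], [0, 0, 0.06, 0, 0, 0, -0.3], [0, 0, 0.1, 0, 0, 0, -0.3], [0, 0, 0.13, 0, 0, 0, -0.3]]}}

```text
time_s: 8.02
ee_pos: [0.5373, -0.2899, 0.1681]
eef_rot: [-3.139, 0.003, -3.035]
force: [0.6, -1.1, 0.4]
grip_width: 0.0327
```

Run:
```python
from h import *
st()
c=shot('side','side5.png'); i=c['image'][190:310,260:420,::-1]
cv2.imwrite('pics/side5c.png',cv2.resize(i,None,fx=4,fy=4,interpolation=3))
```

```text
t 8.02 ee [ 0.5373 -0.2899  0.1681] rot [-3.139e+00  3.000e-03 -3.035e+00] q [-0.55  0.46  1.39  0.    1.29 -2.23] F [ 0.6 -1.1  0.4] w 0.0327 bay [-0.0973 -0.4928  0.1608]
```

View pics/side5c.png

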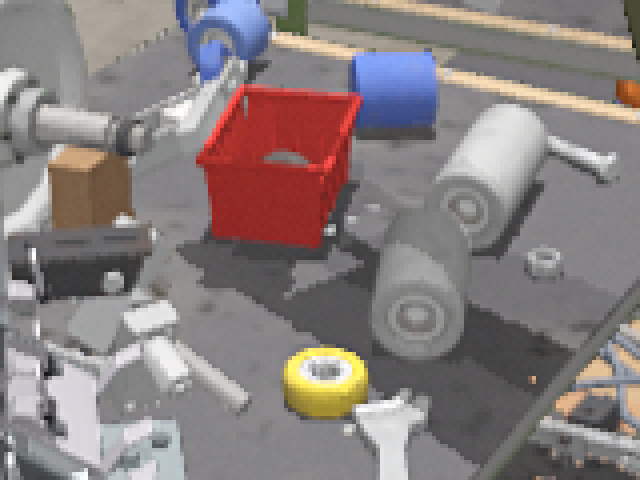

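Run:
```python
from h import *
a=np.radians(-3); rel([.388,-.335,.14],toolR([np.cos(a),np.sin(a),0],[0,0,-1]))
```

```text
shift [-0.151  -0.0441 -0.0339] rotvec [ 0.013  0.002 -1.73 ] deg 99.1
```

>>> {"name": "servo_tool", "arguments": {"rows": [[-0.01, -0.003, 0.01, 0, 0, -0.12, 0], [-0.02, -0.006, 0.01, 0, 0, -0.24, 0.5], [-0.04, -0.01, 0.01, 0, 0, -0.36, 1], [-0.06, -0.017, 0.01, 0, 0, -0.48, 1], [-0.08, -0.023, 0.005, 0, 0, -0.6, 1], [-0.1, -0.029, 0, 0, 0, -0.72, 1], [-0.12, -0.035, -0.01, 0, 0, -0.84, 1], [-0.135, -0.04, -0.02, 0.005, 0, -0.96, 1]]}}

```text
time_s: 8.73
ee_pos: [0.4027, -0.3312, 0.154]
eef_rot: [-3.139, 0.008, 2.282]
force: [-0.4, -0.3, -0.0]
grip_width: 0.0827
```

Run:
```python
from h import *
st();a=np.radians(-3); rel([.388,-.335,.14],toolR([np.cos(a),np.sin(a),0],[0,0,-1]))
```

```text
t 8.73 ee [ 0.4027 -0.3312  0.154 ] rot [-3.139  0.008  2.282] q [-0.76  0.28  1.67 -0.    1.18 -1.47] F [-0.4 -0.3 -0. ] w 0.0827 bay [-0.2192 -0.4708  0.2289]
shift [-0.0147 -0.0038 -0.014 ] rotvec [ 0.009  0.    -0.764] deg 43.8
```

>>> {"name": "servo_tool", "arguments": {"rows": [[-0.005, -0.001, -0.002, 0, 0, -0.12, 1], [-0.01, -0.003, -0.005, 0, 0, -0.24, 1], [-0.015, -0.004, -0.008, 0.004, 0, -0.36, 1], [-0.015, -0.004, -0.014, 0.006, 0, -0.48, 1], [-0.015, -0.004, -0.014, 0.009, 0, -0.6, 1], [-0.015, -0.004, -0.014, 0.009, 0, -0.72, 1], [-0.015, -0.004, -0.014, 0.009, 0, -0.764, 1], [-0.015, -0.004, -0.014, 0.009, 0, -0.764, 1]]}}

```text
time_s: 9.4
ee_pos: [0.3877, -0.3353, 0.1401]
eef_rot: [3.141, 0.0, 1.516]
force: [-0.1, 0.0, 0.1]
grip_width: 0.094
```

Run:
```python
from h import *
st();a=np.radians(-3); rel([.388,-.335,.016],toolR([np.cos(a),np.sin(a),0],[0,0,-1]))
c=shot('side','side6.png'); i=c['image'][170:310,300:460,::-1]
cv2.imwrite('pics/side6c.png',cv2.resize(i,None,fx=4,fy=4,interpolation=3))
```

```text
t 9.4 ee [ 0.3877 -0.3353  0.1401] rot [3.141 0.    1.516] q [-0.78  0.28  1.7  -0.    1.16 -0.73] F [-0.1  0.   0.1] w 0.094 bay [-0.2397 -0.4678  0.2263]
shift [ 0.0003  0.0003 -0.1241] rotvec [0.    0.    0.003] deg 0.2
```

View pics/side6c.png

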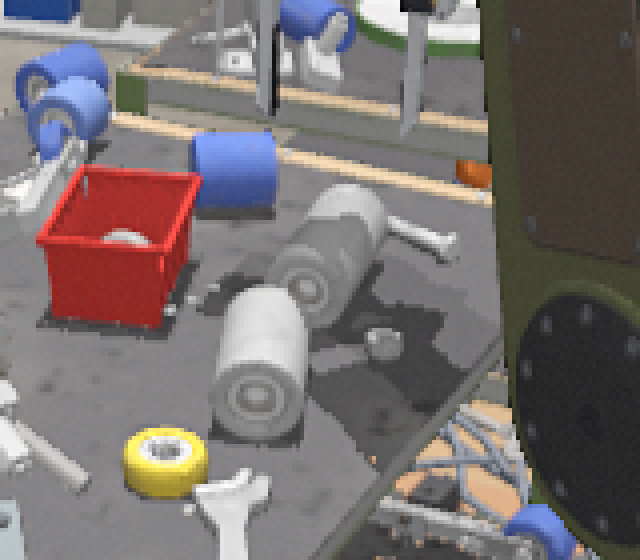

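The two candidates are the front roller (crop 258,360; measured 105 mm) and the rear one (crop 330,250; measured 132 mm). The rear one is the long tube that fits the open 142 mm bay, and the fingers are above it. Descending.

>>> {"name": "servo_tool", "arguments": {"rows": [[0, 0, -0.02, 0, 0, 0, 1], [0, 0, -0.045, 0, 0, 0, 1], [0, 0, -0.07, 0, 0, 0, 1], [0, 0, -0.09, 0, 0, 0, 1], [0, 0, -0.107, 0, 0, 0, 1], [0, 0, -0.12, 0, 0, 0, 1], [0, 0, -0.124, 0, 0, 0, 1], [0, 0, -0.124, 0, 0, 0, 1]]}}

```text
time_s: 10.12
ee_pos: [0.3874, -0.335, 0.0154]
eef_rot: [-3.141, -0.001, 1.521]
force: [-0.0, 0.1, 0.2]
grip_width: 0.0939
```

>>> {"name": "servo_tool", "arguments": {"rows": [[0, 0, 0, 0, 0, 0, 0.5], [0, 0, 0, 0, 0, 0, 0.3], [0, 0, 0, 0, 0, 0, 0], [0, 0, 0, 0, 0, 0, -1], [0, 0, 0, 0, 0, 0, -1], [0, 0, 0, 0, 0, 0, -1], [0, 0, 0, 0, 0, 0, -1], [0, 0, 0, 0, 0, 0, -1]], "newtons": 55}}

```text
time_s: 10.78
ee_pos: [0.3877, -0.3352, 0.0158]
eef_rot: [-3.142, -0.0, 1.521]
force: [0.9, 1.3, 5.6]
grip_width: 0.061
```

Run:
```python
from h import *
st()
```

```text
t 10.78 ee [ 0.3877 -0.3352  0.0158] rot [-3.142 -0.     1.521] q [-0.78  0.46  1.79  0.    0.89 -0.73] F [0.9 1.3 5.6] w 0.061 bay [-0.311  -0.4677  0.1245]
```

>>> {"name": "servo_tool", "arguments": {"rows": [[0, 0, 0.015, 0, 0, 0, -1], [0, 0, 0.04, 0, 0, 0, -1], [0, 0.01, 0.07, 0, 0, 0, -1], [0, 0.02, 0.1, 0, 0, 0.02, -1], [0, 0.04, 0.13, 0, 0, 0.05, -1], [0, 0.07, 0.16, 0, 0, 0.1, -1], [0, 0.1, 0.19, 0, 0, 0.15, -1], [0, 0.13, 0.21, 0, 0, 0.2, -1]]}}

```text
time_s: 11.45
ee_pos: [0.3873, -0.2041, 0.2278]
eef_rot: [3.141, 0.001, 1.722]
force: [1.6, -0.0, -3.0]
grip_width: 0.061
```

```bash
cat >> h.py <<'E'
RTUBE=toolR(RB[:,0],-RB[:,2])
E
python3 - <<'E'
from h import *
st(); rel(bay(-.001,0,.14),RTUBE)
c=shot('side','side7.png')
E
```

```text
t 11.45 ee [ 0.3873 -0.2041  0.2278] rot [3.141e+00 1.000e-03 1.722e+00] q [-0.57  0.03  1.79  0.    1.33 -0.72] F [ 1.6 -0.  -3. ] w 0.061 bay [-0.1425 -0.3498  0.2653]
shift [ 0.0149  0.3968 -0.0214] rotvec [ 0.183 -0.584  0.294] deg 38.9
```

View pics/side7.png

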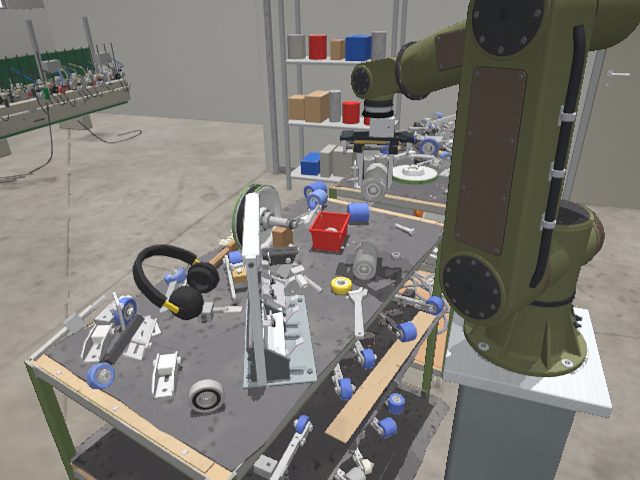

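>>> {"name": "servo_tool", "arguments": {"rows": [[0.0, 0.03, 0.005, 0.01, -0.04, 0.02, -1], [-0.01, 0.065, 0.01, 0.03, -0.1, 0.05, -1], [-0.015, 0.1, 0.01, 0.05, -0.17, 0.09, -1], [-0.02, 0.14, 0.01, 0.07, -0.24, 0.12, -1], [-0.02, 0.18, 0.01, 0.09, -0.31, 0.155, -1], [-0.015, 0.22, 0.005, 0.11, -0.38, 0.19, -1], [-0.01, 0.26, 0, 0.13, -0.45, 0.225, -1], [-0.005, 0.295, 0, 0.15, -0.5, 0.25, -1]]}}

```text
time_s: 12.17
ee_pos: [0.3819, 0.0961, 0.23]
eef_rot: [2.614, -0.002, 1.985]
force: [1.2, 0.4, -2.6]
grip_width: 0.0611
```

Run:
```python
from h import *
st(); rel(bay(-.001,0,.14),RTUBE)
```

```text
t 12.17 ee [0.3819 0.0961 0.23  ] rot [ 2.614e+00 -2.000e-03  1.985e+00] q [ 0.02 -0.4   2.22  0.26  0.85 -0.52] F [ 1.2  0.4 -2.6] w 0.0611 bay [-0.0371 -0.0778  0.1943]
shift [ 0.0203  0.0966 -0.0237] rotvec [ 0.033 -0.076  0.041] deg 5.3
```

>>> {"name": "servo_tool", "arguments": {"rows": [[0.003, 0.02, 0, 0.005, -0.015, 0.008, -1], [0.007, 0.045, -0.005, 0.012, -0.03, 0.016, -1], [0.012, 0.07, -0.012, 0.02, -0.05, 0.025, -1], [0.018, 0.09, -0.02, 0.028, -0.07, 0.035, -1], [0.02, 0.097, -0.024, 0.033, -0.076, 0.041, -1], [0.02, 0.097, -0.024, 0.033, -0.076, 0.041, -1], [0.02, 0.097, -0.024, 0.033, -0.076, 0.041, -1], [0.02, 0.097, -0.024, 0.033, -0.076, 0.041, -1]]}}

```text
time_s: 12.83
ee_pos: [0.4018, 0.1925, 0.2061]
eef_rot: [2.532, 0.0, 2.026]
force: [0.2, 0.5, -2.6]
grip_width: 0.0611
```

```bash
cat > e.py <<'E'
from h import *
import sys
n=sys.argv[1]
st(); rel(bay(-.001,0,.14),RTUBE)
o=ctrl.get_obs(); Rc=R.from_euler('xyz',o['eef_rot']).as_matrix()
C=o['ee_pos']-Rc[:,2]*.0152
print('tube centre by tool, bay', (RB.T@(C-HOME)).round(4))
for nm in('side','top'):
    c=shot(nm,f'{nm}{n}.png'); np.savez(f'{nm}{n}.npz',P=cloud(c),**{k:np.array(c[k]) for k in c})
    b=(190,180,390,360) if nm=='side' else (200,170,360,310)
    i=cv2.resize(c['image'][b[1]:b[3],b[0]:b[2],::-1],None,fx=4 if nm=='side' else 5,fy=4 if nm=='side' else 5,interpolation=3)
    if nm=='side': i=i[:600]
    i=np.ascontiguousarray(i); f=4 if nm=='side' else 5
    ax=Rc[:,0]
    pts=[C+.065*s*ax for s in(-1,1)]+[bay(0,.071,-.02),bay(0,-.071,-.02),bay(.024,.071,-.02),bay(-.024,.071,-.02)]
    for a in proj(c,pts): cv2.circle(i,(int((a[0]-b[0]+.5)*f),int((a[1]-b[1]+.5)*f)),3,(0,0,255),1)
    cv2.imwrite(f'pics/{nm}{n}c.png',i)
E
python3 e.py 8
```

```text
t 12.83 ee [0.4018 0.1925 0.2061] rot [2.532 0.    2.026] q [ 0.32 -0.27  2.22  0.14  0.59 -0.23] F [ 0.2  0.5 -2.6] w 0.0611 bay [-1.500e-03  1.000e-04  1.401e-01]
shift [0.0004 0.0001 0.0002] rotvec [ 0.001 -0.001  0.   ] deg 0.1
tube centre by tool, bay [-1.500e-03  1.000e-04  1.553e-01]
```

View pics/side8c.png

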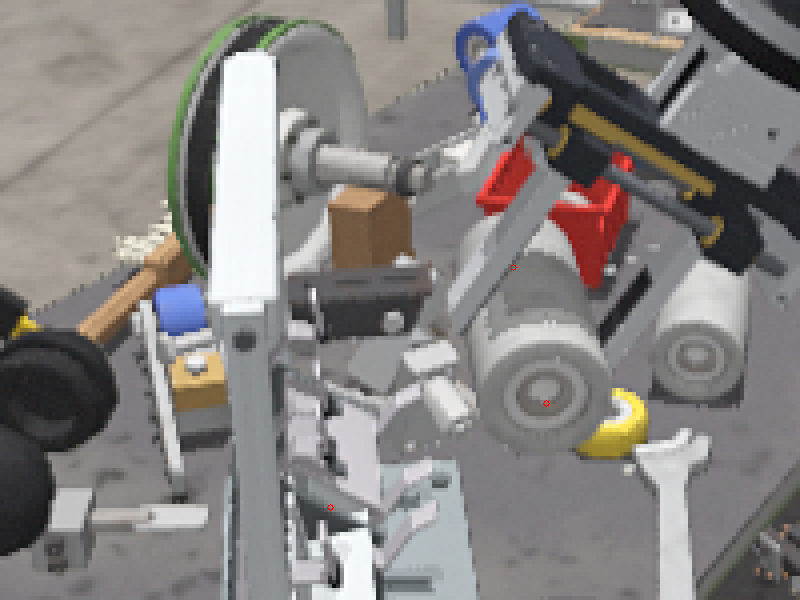

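View pics/top8c.png

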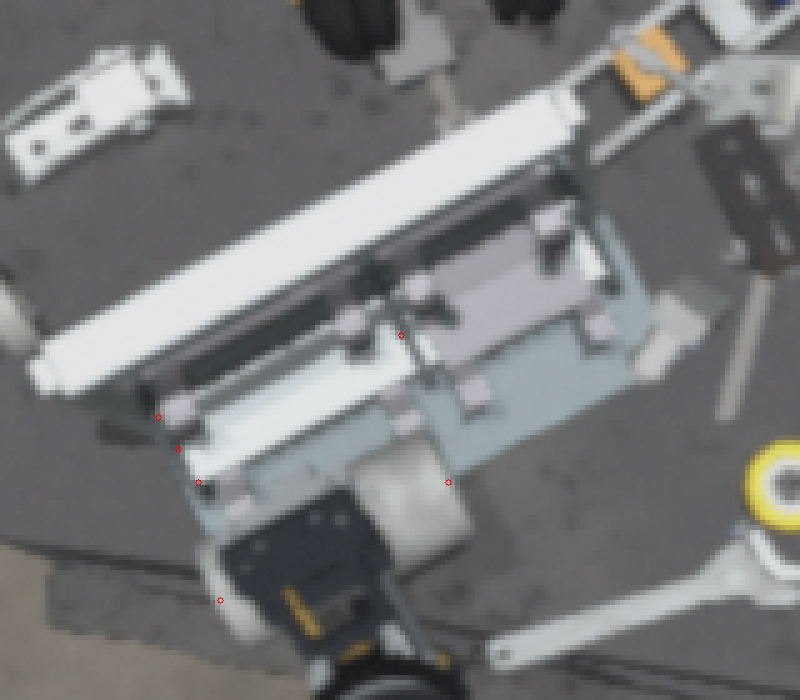

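```bash
cat > f.py <<'E'
from h import *
s=dict(np.load('top8.npz')); px=.00025
def rectv(dz,x0,x1,y0,y1,fn,src=s):
    ys=np.arange(y1,y0,-px); xs=np.arange(x1,x0,-px)
    X,Y=np.meshgrid(xs,ys,indexing='ij')
    W=np.stack([X,Y,np.full_like(X,dz)],-1)@RB.T+HOME
    q=proj(src,W.reshape(-1,3)).reshape(X.shape+(2,)).astype(np.float32)
    im=cv2.remap(src['image'][:,:,::-1].copy(),q[...,0],q[...,1],cv2.INTER_CUBIC)
    for k in range(-90,91,10):
        if y0*1e3<k<y1*1e3:
            col=int((y1-k/1000)/px); cv2.line(im,(col,0),(col,im.shape[0] if k in(-70,70,0) else 10),(0,0,255),1); cv2.putText(im,str(k),(col-6,20),0,.4,(0,0,255),1)
    for k in range(-60,61,10):
        if x0*1e3<k<x1*1e3:
            r=int((x1-k/1000)/px); cv2.line(im,(0,r),(10,r),(0,0,255),1); cv2.putText(im,str(k),(12,r+4),0,.4,(0,0,255),1)
    return im
a=rectv(-.02,-.03,.04,-.09,.09,''); b=rectv(.155,-.04,.03,-.09,.09,'')
cv2.imwrite('pics/rect8.png',np.vstack([a,b]))
# bearing-free view from top0/top3
s3=dict(np.load('top3.npz')); cv2.imwrite('pics/rect3.png',np.vstack([rectv(-.02,-.04,.05,-.09,.09,'',s3)]))
P=s['P']; L=(P-HOME)@RB
m=(s['depth']>0)&(abs(L[...,2]-.155)<.04)&(abs(L[...,0])<.035)&(L[...,1]<.09)&(L[...,1]>-.1)
im=s['image'].astype(int)
print('tube y pct',np.percentile(L[m][:,1],[.5,1,3,97,99,99.5]).round(4))
E
python3 f.py
```

```text
tube y pct [-0.0667 -0.0667 -0.0661  0.0612  0.062   0.0624]
```

View pics/rect8.png

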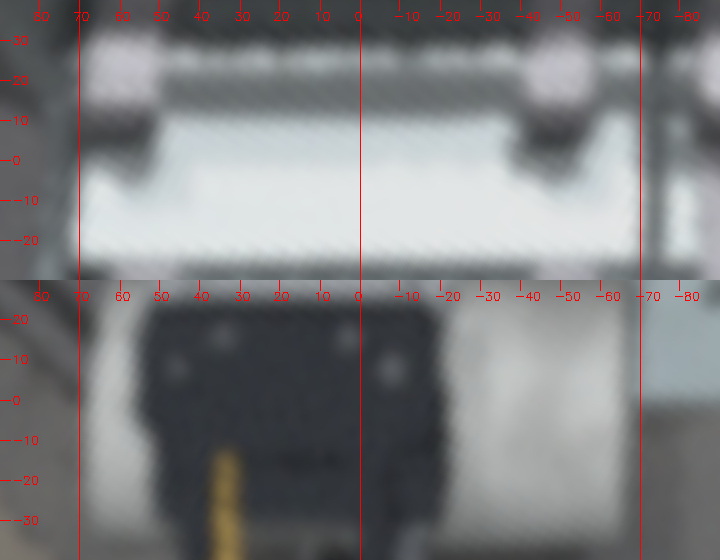

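View pics/rect3.png

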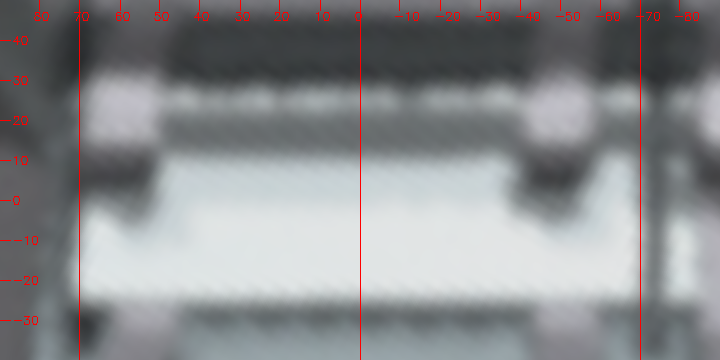

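Run:
```python
from h import *
s=np.load('top3.npz')
def onplane(p,z):
    o,_=ray(s,(0,0)); o=(o-HOME)@RB; p=np.array(p); d=p-o; return (o+d*(z-o[2])/d[2])
print(onplane([0,0,-.044],-.02).round(4), onplane([0,.053,.022],-.02).round(4),onplane([0,-.053,.022],-.02).round(4))
im=s['image']; px=.00025
xs=np.arange(.035,-.04,-px)
W=np.stack([xs,0*xs,0*xs-.02],-1)@RB.T+HOME
prof=np.mean([cv2.remap(im.mean(2).astype(np.float32),*[proj(s,W+RB[:,1]*y)[:,k].astype(np.float32).reshape(-1,1) for k in(0,1)],cv2.INTER_LINEAR).ravel() for y in np.arange(-.03,.03,.005)],0)
for a,b in list(zip(xs,prof))[::6]: print(round(a*1e3,1),int(b),end=' | ')
```

```text
[ 0.0114 -0.0024 -0.02  ] [-0.021   0.0592 -0.02  ] [-0.021  -0.0503 -0.02  ]
35.0 62 | 33.5 61 | 32.0 64 | 30.5 75 | 29.0 95 | 27.5 119 | 26.0 139 | 24.5 145 | 23.0 139 | 21.5 127 | 20.0 117 | 18.5 111 | 17.0 109 | 15.5 110 | 14.0 116 | 12.5 128 | 11.0 148 | 9.5 170 | 8.0 188 | 6.5 199 | 5.0 205 | 3.5 208 | 2.0 210 | 0.5 213 | -1.0 217 | -2.5 221 | -4.0 224 | -5.5 225 | -7.0 226 | -8.5 227 | -10.0 227 | -11.5 227 | -13.0 227 | -14.5 227 | -16.0 226 | -17.5 226 | -19.0 225 | -20.5 222 | -22.0 213 | -23.5 194 | -25.0 167 | -26.5 138 | -28.0 118 | -29.5 111 | -31.0 117 | -32.5 128 | -34.0 138 | -35.5 146 | -37.0 153 | -38.5 157 | -40.0 160 |
```

>>> {"name": "servo_tool", "arguments": {"rows": [[0.005, 0.003, -0.008, 0, 0, 0, -1], [0.013, 0.007, -0.02, 0, 0, 0, -1], [0.021, 0.011, -0.034, 0, 0, 0, -1], [0.03, 0.015, -0.048, 0, 0, 0, -1], [0.038, 0.02, -0.062, 0, 0, 0, -1], [0.046, 0.024, -0.074, 0, 0, 0, -1], [0.051, 0.026, -0.082, 0, 0, 0, -1], [0.051, 0.026, -0.082, 0, 0, 0, -1]], "newtons": 60}}

```text
time_s: 13.6
ee_pos: [0.4533, 0.2178, 0.1231]
eef_rot: [2.533, 0.0, 2.024]
force: [-0.2, 0.9, -2.6]
grip_width: 0.0609
```

```bash
sed -i 's/^st(); rel.*/st()/' e.py; python3 e.py 9
```

```text
t 13.6 ee [0.4533 0.2178 0.1231] rot [2.533 0.    2.024] q [ 0.34  0.03  2.18  0.2   0.33 -0.28] F [-0.2  0.9 -2.6] w 0.0609 bay [-0.0021  0.0002  0.0392]
tube centre by tool, bay [-0.002   0.0002  0.0544]
```

View pics/side9c.png

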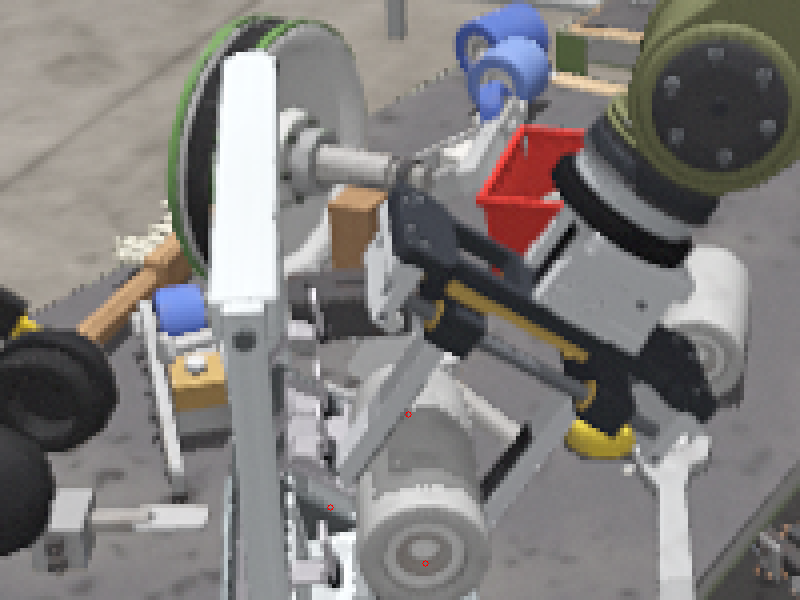

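View pics/top9c.png

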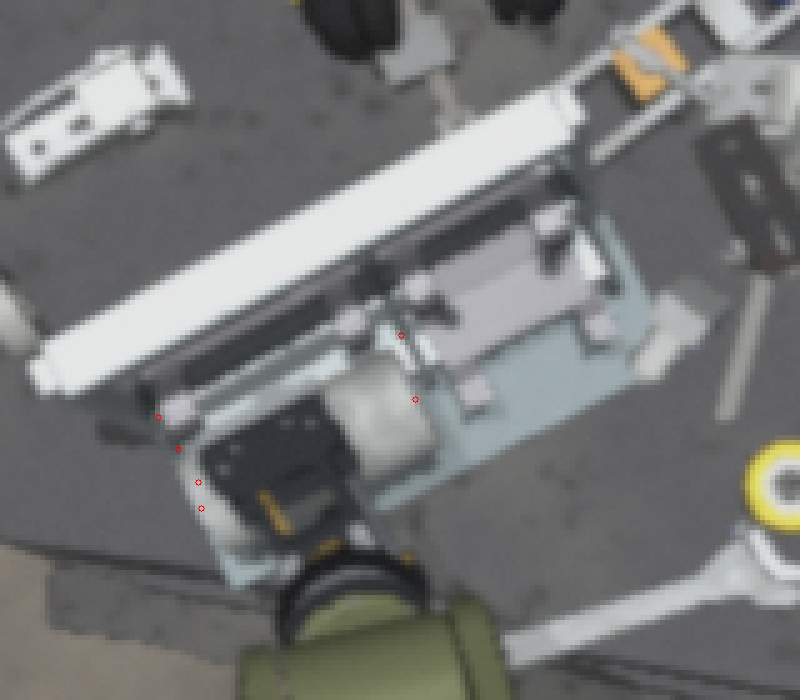

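>>> {"name": "servo_tool", "arguments": {"rows": [[0.002, 0.002, -0.002, 0, 0, 0, -1], [0.004, 0.003, -0.005, 0, 0, 0, -1], [0.006, 0.004, -0.008, 0, 0, 0, -1], [0.008, 0.005, -0.011, 0, 0, 0, -1], [0.0095, 0.0055, -0.014, 0, 0, 0, -1], [0.011, 0.0065, -0.016, 0, 0, 0, -1], [0.0125, 0.007, -0.019, 0, 0, 0, -1], [0.0125, 0.007, -0.019, 0, 0, 0, -1]]}}

```text
time_s: 14.37
ee_pos: [0.463, 0.2243, 0.1028]
eef_rot: [2.539, -0.001, 2.025]
force: [-7.6, -1.8, -10.3]
grip_width: 0.0611
```

```bash
cat > g.py <<'E'
from h import *
st(); o=ctrl.get_obs(); Rc=R.from_euler('xyz',o['eef_rot']).as_matrix()
C=o['ee_pos']-Rc[:,2]*.0152
print('tube bay', (RB.T@(C-HOME)).round(4),'F bay',(RB.T@o['force']).round(1),'M',o['moment'].round(2)); rel(bay(-.001,.0005,-.0152),RTUBE)
E
python3 g.py
```

```text
t 14.37 ee [0.463  0.2243 0.1028] rot [ 2.539e+00 -1.000e-03  2.025e+00] q [ 0.35  0.1   2.17  0.22  0.28 -0.3 ] F [ -7.6  -1.8 -10.3] w 0.0611 bay [-0.0043  0.0017  0.016 ]
tube bay [-0.0042  0.0017  0.0312] F bay [-12.1   1.7  -4.1] M [-1.2   2.51  0.47]
shift [ 0.019   0.008  -0.0237] rotvec [ 0.003 -0.007  0.   ] deg 0.5
```

>>> {"name": "servo_tool", "arguments": {"rows": [[0.003, 0.001, -0.001, 0, 0, 0, -1], [0.005, 0.002, -0.004, 0, 0, 0, -1], [0.007, 0.003, -0.006, 0, 0, 0, -1], [0.0085, 0.0035, -0.0085, 0, 0, 0, -1], [0.01, 0.004, -0.011, 0, 0, 0, -1], [0.0115, 0.005, -0.0135, 0, 0, 0, -1], [0.013, 0.0055, -0.0155, 0, 0, 0, -1], [0.013, 0.0055, -0.0155, 0, 0, 0, -1]]}}

```text
time_s: 15.03
ee_pos: [0.474, 0.2294, 0.0848]
eef_rot: [2.545, -0.001, 2.026]
force: [-2.2, 0.5, -15.0]
grip_width: 0.061
```

```bash
python3 g.py
```

```text
t 15.03 ee [0.474  0.2294 0.0848] rot [ 2.545e+00 -1.000e-03  2.026e+00] q [ 0.35  0.16  2.14  0.25  0.25 -0.33] F [ -2.2   0.5 -15. ] w 0.061 bay [-0.0047  0.0015 -0.0057]
tube bay [-0.0045  0.0014  0.0095] F bay [-10.    1.4 -11.3] M [-0.87  2.05  0.13]
shift [ 0.0081  0.0029 -0.0056] rotvec [ 0.005 -0.014 -0.001] deg 0.8
```

```bash
sed -i 's/b=(190,180,390,360) if/b=(210,240,370,380) if/; s/fx=4 if/fx=5 if/; s/fy=4 if/fy=5 if/; s/f=4 if/f=5 if/; s/i=i\[:600\]/pass/' e.py; python3 e.py 10
python3 - <<'E'
import cv2
for n in('side','top'):
    i=cv2.imread(f'pics/{n}10c.png'); print(i.shape); cv2.imwrite(f'pics/{n}10d.png',i[:600])
E
```

```text
t 15.03 ee [0.474  0.2294 0.0848] rot [ 2.545e+00 -1.000e-03  2.026e+00] q [ 0.35  0.16  2.14  0.25  0.25 -0.33] F [ -2.2   0.5 -15. ] w 0.061 bay [-0.0047  0.0015 -0.0057]
tube centre by tool, bay [-0.0045  0.0014  0.0095]
(700, 800, 3)
(700, 800, 3)
```

View pics/side10d.png

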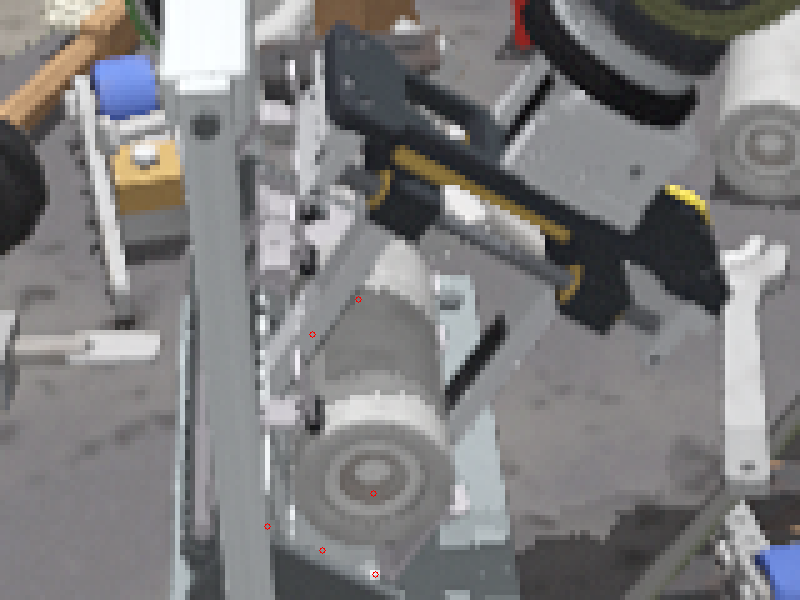

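View pics/top10d.png

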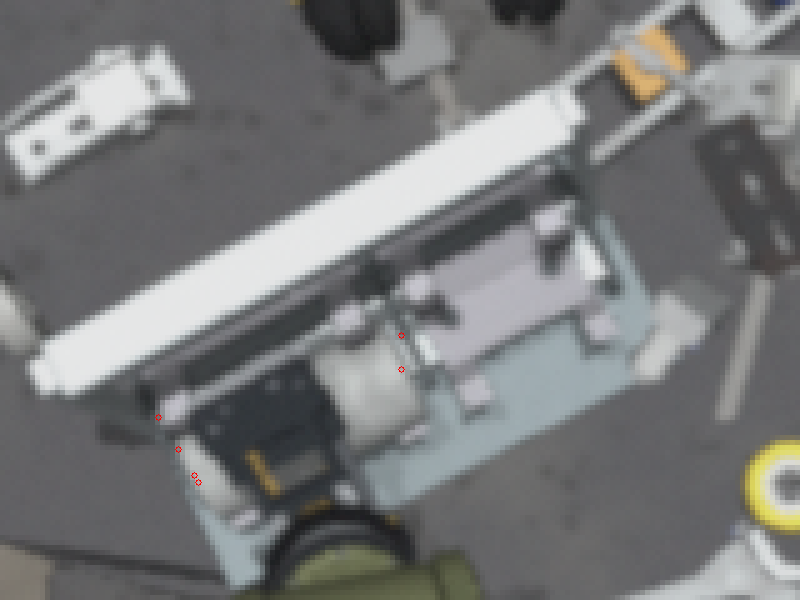

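>>> {"name": "servo_tool", "arguments": {"rows": [[0.001, 0.0005, -0.001, 0, 0, 0, -1], [0.002, 0.001, -0.002, 0, 0, 0, -1], [0.003, 0.001, -0.003, 0, 0, 0, -1], [0.004, 0.0015, -0.004, 0, 0, 0, -1], [0.005, 0.002, -0.005, 0, 0, 0, -1], [0.005, 0.002, -0.005, 0, 0, 0, -1], [0.005, 0.002, -0.005, 0, 0, 0, -1], [0.005, 0.002, -0.005, 0, 0, 0, -1]]}}

```text
time_s: 15.8
ee_pos: [0.4788, 0.2313, 0.0797]
eef_rot: [2.546, -0.001, 2.026]
force: [-1.8, -0.8, -10.8]
grip_width: 0.0612
```

```bash
python3 g.py
```

```text
t 15.8 ee [0.4788 0.2313 0.0797] rot [ 2.546e+00 -1.000e-03  2.026e+00] q [ 0.35  0.18  2.13  0.26  0.24 -0.34] F [ -1.8  -0.8 -10.8] w 0.0612 bay [-0.0034  0.0011 -0.0129]
tube bay [-0.0032  0.001   0.0023] F bay [-7.9  0.1 -7.7] M [-0.89  1.7   0.22]
shift [ 0.0032  0.0009 -0.0005] rotvec [ 0.005 -0.014 -0.001] deg 0.9
```

>>> {"name": "servo_tool", "arguments": {"rows": [[0.0005, 0.0002, -0.0005, 0, 0, 0, -1], [0.001, 0.0005, -0.001, 0, 0, 0, -1], [0.0015, 0.0008, -0.0015, 0, 0, 0, -1], [0.002, 0.001, -0.002, 0, 0, 0, -1], [0.002, 0.001, -0.0025, 0, 0, 0, -1], [0.002, 0.001, -0.0025, 0, 0, 0, -1], [0.002, 0.001, -0.0025, 0, 0, 0, -1], [0.002, 0.001, -0.0025, 0, 0, 0, -1]]}}

```text
time_s: 16.47
ee_pos: [0.4814, 0.2324, 0.0778]
eef_rot: [2.544, -0.001, 2.026]
force: [-0.6, -0.0, -2.7]
grip_width: 0.0608
```

```bash
python3 g.py
```

```text
t 16.47 ee [0.4814 0.2324 0.0778] rot [ 2.544e+00 -1.000e-03  2.026e+00] q [ 0.35  0.19  2.13  0.26  0.23 -0.34] F [-0.6 -0.  -2.7] w 0.0608 bay [-0.0022  0.001  -0.0161]
tube bay [-0.002   0.0009 -0.0009] F bay [-2.   0.2 -1.9] M [-0.31  0.61  0.05]
shift [ 0.0006 -0.0002  0.0014] rotvec [ 0.005 -0.012 -0.   ] deg 0.8
```

>>> {"name": "servo_tool", "arguments": {"rows": [[0.0005, 0.0002, -0.0005, 0, 0, 0, -1], [0.001, 0.0005, -0.001, 0, 0, 0, -1], [0.0012, 0.0006, -0.0015, 0, 0, 0, -1], [0.0012, 0.0006, -0.0018, 0, 0, 0, -1], [0.0012, 0.0006, -0.0018, 0, 0, 0, -1], [0.0012, 0.0006, -0.0018, 0, 0, 0, -1], [0.0012, 0.0006, -0.0018, 0, 0, 0, -1], [0.0012, 0.0006, -0.0018, 0, 0, 0, -1]]}}

```text
time_s: 17.13
ee_pos: [0.4828, 0.233, 0.0771]
eef_rot: [2.542, -0.001, 2.026]
force: [-17.9, -10.3, 17.5]
grip_width: 0.0611
```

```bash
python3 g.py; python3 e.py 11;  python3 - <<'E'
import cv2
i=cv2.imread('pics/side11c.png'); cv2.imwrite('pics/side11d.png',i[100:])
E
```

```text
t 17.13 ee [0.4828 0.233  0.0771] rot [ 2.542e+00 -1.000e-03  2.026e+00] q [ 0.35  0.2   2.13  0.27  0.23 -0.35] F [-17.9 -10.3  17.5] w 0.0611 bay [-0.0013  0.0009 -0.0175]
tube bay [-0.0011  0.0008 -0.0023] F bay [-6.8 -1.3 26.1] M [-0.84  1.04 -0.  ]
shift [-0.0008 -0.0008  0.0021] rotvec [ 0.004 -0.011 -0.001] deg 0.7
t 17.13 ee [0.4828 0.233  0.0771] rot [ 2.542e+00 -1.000e-03  2.026e+00] q [ 0.35  0.2   2.13  0.27  0.23 -0.35] F [-17.9 -10.3  17.5] w 0.0611 bay [-0.0013  0.0009 -0.0175]
tube centre by tool, bay [-0.0011  0.0008 -0.0023]
```

View pics/side11d.png

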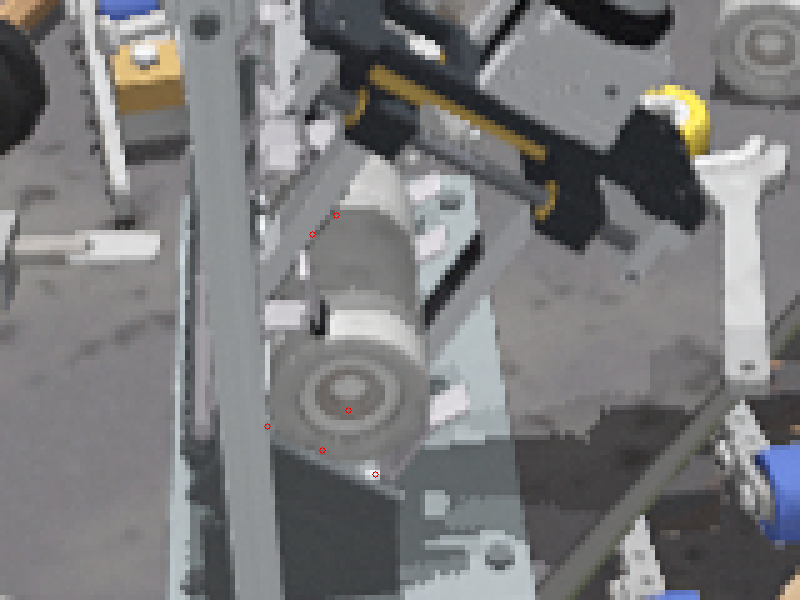

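Solid contact: 26 N along the insertion axis, with the tube behind the clip noses (side crop 318,317). Now I'll relieve the push, release and withdraw.

>>> {"name": "servo_tool", "arguments": {"rows": [[-0.0008, -0.0004, 0.0012, 0, 0, 0, -1], [-0.0008, -0.0004, 0.0012, 0, 0, 0, -1], [-0.0008, -0.0004, 0.0012, 0, 0, 0, 0.45], [-0.0008, -0.0004, 0.0012, 0, 0, 0, 0.45], [-0.0008, -0.0004, 0.0012, 0, 0, 0, 0.45], [-0.0008, -0.0004, 0.0012, 0, 0, 0, 0.45], [-0.0008, -0.0004, 0.0012, 0, 0, 0, 0.45], [-0.0008, -0.0004, 0.0012, 0, 0, 0, 0.45]]}}

```text
time_s: 17.9
ee_pos: [0.4822, 0.2327, 0.0785]
eef_rot: [2.542, -0.001, 2.026]
force: [0.1, 0.6, 0.5]
grip_width: 0.0684
```

```bash
python3 g.py
```

```text
t 17.9 ee [0.4822 0.2327 0.0785] rot [ 2.542e+00 -1.000e-03  2.026e+00] q [ 0.35  0.19  2.13  0.27  0.23 -0.35] F [0.1 0.6 0.5] w 0.0684 bay [-0.0011  0.0008 -0.016 ]
tube bay [-0.0009  0.0008 -0.0008] F bay [0.5 0.5 0.2] M [-0.19  0.24 -0.04]
shift [-0.0002 -0.0005  0.0007] rotvec [ 0.004 -0.01  -0.001] deg 0.6
```

Released with no residual force. Withdrawing along the opening direction.

>>> {"name": "servo_tool", "arguments": {"rows": [[-0.005, -0.003, 0.008, 0, 0, 0, 0.45], [-0.013, -0.006, 0.02, 0, 0, 0, 0.45], [-0.023, -0.011, 0.037, 0, 0, 0, 0.45], [-0.036, -0.018, 0.057, 0, 0, 0, 0.45], [-0.05, -0.024, 0.08, 0, 0, 0, 0.45], [-0.064, -0.031, 0.102, 0, 0, 0, 0.45], [-0.08, -0.04, 0.128, 0, 0, 0, 0.45], [-0.095, -0.047, 0.152, 0, 0, 0, 0.45]]}}

```text
time_s: 18.57
ee_pos: [0.3862, 0.1852, 0.2317]
eef_rot: [2.541, -0.001, 2.026]
force: [0.6, 1.1, -0.8]
grip_width: 0.0682
```

```bash
python3 g.py
```

```text
t 18.57 ee [0.3862 0.1852 0.2317] rot [ 2.541e+00 -1.000e-03  2.026e+00] q [ 0.31 -0.35  2.2   0.13  0.7  -0.22] F [ 0.6  1.1 -0.8] w 0.0682 bay [-0.0009  0.0003  0.171 ]
tube bay [-0.0007  0.0003  0.1862] F bay [ 0.4  0.7 -1.3] M [-0.16  0.24  0.  ]
shift [ 0.0958  0.047  -0.1526] rotvec [ 0.004 -0.01  -0.   ] deg 0.6
```

>>> {"name": "servo_tool", "arguments": {"rows": [[0, -0.03, 0.02, 0, 0, 0, 0.45], [-0.01, -0.06, 0.05, 0, 0, 0, 0.45], [-0.02, -0.1, 0.07, 0, 0, 0, 0.45], [-0.03, -0.14, 0.07, 0, 0, 0, 0.45], [-0.03, -0.17, 0.07, 0, 0, 0, 0.45], [-0.03, -0.2, 0.07, 0, 0, 0, 0.45], [-0.03, -0.2, 0.07, 0, 0, 0, 0.45], [-0.03, -0.2, 0.07, 0, 0, 0, 0.45]]}}

```text
time_s: 19.23
ee_pos: [0.3562, -0.0183, 0.302]
eef_rot: [2.541, 0.0, 2.021]
force: [0.6, 0.3, 0.3]
grip_width: 0.068
```

```bash
python3 e.py 12
python3 - <<'E'
from h import *
i=cv2.imread('pics/side12.png'); cv2.imwrite('pics/side12z.png',cv2.resize(i[240:390,200:360],None,fx=4,fy=4,interpolation=3))
c=dict(np.load('side12.npz')); C=bay(-.001,.0008,0)
print(proj(c,[C+.065*RB[:,1]]))
s=dict(np.load('top12.npz')); L=(s['P']-HOME)@RB
m=(s['depth']>0)&(abs(L[...,0])<.006)&(abs(L[...,1])<.03); print('tube top bay z (31 if home):',np.percentile(L[m][:,2],[10,50,90]).round(4))
m=(s['depth']>0)&(abs(L[...,0])<.03)&(abs(L[...,1])<.06)&(L[...,2]>-.005)
print(m.sum()); X=L[m]; X=X[X[:,2]<.045]
from scipy.optimize import least_squares
for f in (least_squares(lambda p:np.hypot(X[:,0]-p[0],X[:,2]-p[1])-.031,[0,0],loss='soft_l1',f_scale=.003),): print('fit circle centre x,z',f.x.round(4))
for y0,y1 in((-.06,-.03),(.03,.06)):
    q=X[(X[:,1]>y0)&(X[:,1]<y1)]; f=least_squares(lambda p:np.hypot(q[:,0]-p[0],q[:,2]-p[1])-.031,[0,0],loss='soft_l1',f_scale=.003); print(y0,f.x.round(4))
E
```

```text
t 19.23 ee [ 0.3562 -0.0183  0.302 ] rot [2.541 0.    2.021] q [-0.53 -0.53  2.15  0.53  1.21 -1.09] F [0.6 0.3 0.3] w 0.068 bay [-0.056  -0.1692  0.2953]
tube centre by tool, bay [-0.0558 -0.1691  0.3105]
[[279.84044563 340.76505568]]
tube top bay z (31 if home): [0.0265 0.0311 0.0341]
816
fit circle centre x,z [0.0002 0.0001]
-0.06 [0.0003 0.0001]
0.03 [0.0005 0.0002]
```

View pics/side12z.png

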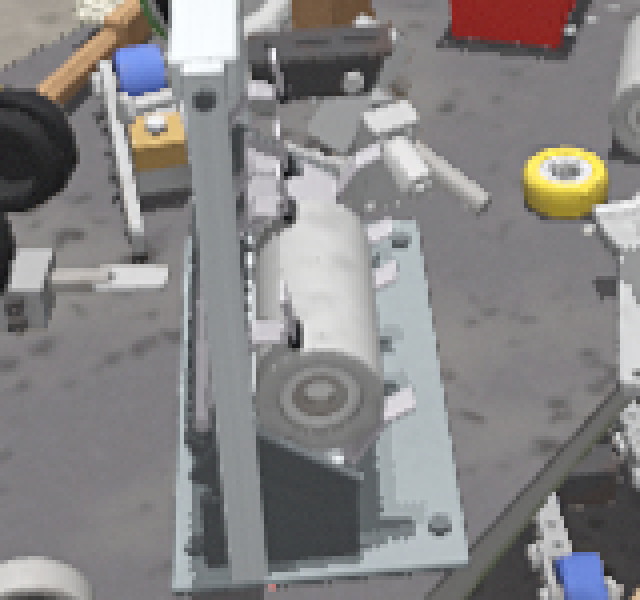

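View pics/top12.png

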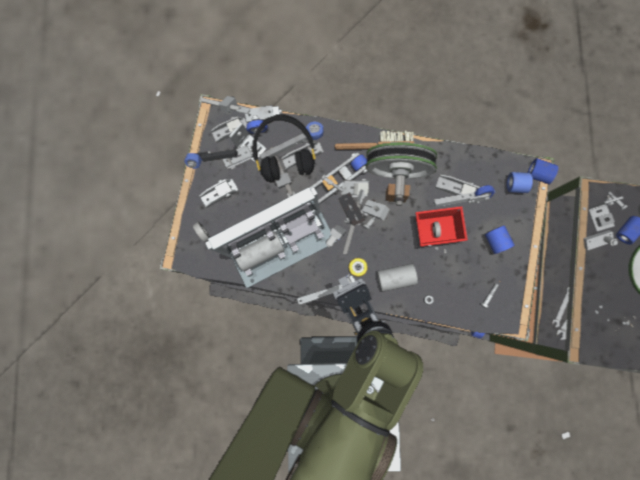

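View pics/side12.png

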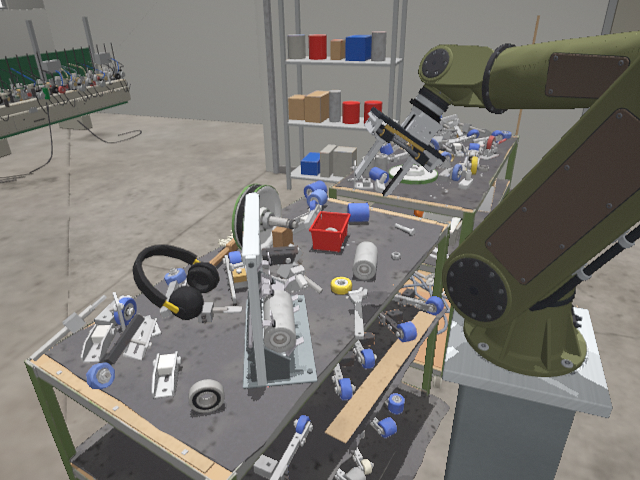

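The tube sits home: the fitted axis is within 0.5 mm of the home point at both ends, and both clip noses are over it. The bearing is in the bin (top 436,228), and the short tube is where it was (398,277).

```bash
python3 -c "
from station import hand_in
print(hand_in())"
```

```text
the job is handed in; nothing more can be done
None
```

The job is done and handed in at about 19 s of the 70 s allowed. The ball bearing is in the red bin, and the long grey tube is clipped home in the open left bay.

- **Bay choice:** the plate closes the right, short bay, so the open one is the long bay. I used the longer of the two grey tubes, which measured about 132 mm against 105 mm for the other.
- **Bearing:** I gripped it by its flat faces (13.9 mm opening), drew it out along the leaning opening and released it just above the bin floor. Both cameras show it in the bin.
- **Tube:** I pushed it in past the clips until it met the trough, at 26 N along the push. I then eased the push, opened the fingers (force back to about zero) and withdrew.
- **Last checks:** the fitted tube axis is within 0.5 mm of my estimate of the home point, at both ends. The side picture shows the black clip noses over the tube. The short tube is where it lay, and the robot touches nothing.
- **What disagreed:** the side camera showed things about 3 px (4–5 mm) higher than predicted, both the bearing and the held tube, so I took it as a camera offset. By the tool's own reading the tube seated about 2 mm deeper than the computed home. I went by contact force there, and the later depth fit put it at home.

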